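# Put the sowing kit away on the potting bench

## Robot

A 6-joint arm with a two-finger parallel gripper is mounted at the origin on the work surface. World frame = base frame: x ahead of the robot, y to its left, z up, the work surface at z = 0. Lengths are in m, angles in degrees, forces in N, time in s.
With the tool pointing down it reaches from about 0.375 to 0.9 m from the base axis. Payload 3.1 kg.
Tool frame: the origin (TCP) lies at the very end of the fingers, on their centre line; the grasp point (between the pads) lies 19 mm behind it; z points along the fingers, y is the direction in which the jaws open and shut (so a half turn about z gives the same grasp; the last joint's range is limited). The gripper opens to 87 mm and grips with 3 to 60 N. Pads are 19 mm wide; open, the fingers measure 117 mm over their backs; the gripper's body (75 mm by 190 mm) begins 51 mm behind the grasp point.
Start: joints at [61.622, 30.224, 82.088, -0, 67.689, -10.227], TCP at [0.195, 0.594, 0.223] pointing down, gripper open.
Joint ranges: [-176.69, 176.69], [-43.24, 126.21], [12.49, 139.97], [-82, 262], [0, 151.66], [-163.58, 163.58]. Speed limits (degrees/s): [159.86, 159.86, 180, 180, 180, 180].

## Interface

Orientations are given as a 3x3 rotation matrix whose columns are the frame's x, y, z axes.
In Python, from rig import readout, capture, camera_model, bot, spot_in, regions_of gives the robot as it stands.
- The arm moves only by the tool send_rows, never from a script. Its argument "moves" is a list that holds one entry, the list of rows, each a list of 7 numbers: the turn, a rotation vector about the tool's x, y, z in degrees, then the shift along the tool's x, y, z in cm, then the opening, from -1 (shut) to 1 (fully open). A call has exactly 5 rows; each row shifts and turns the commanded pose from where the row before left it, along the tool's axes as they then stand; what a row does not reach is not made up. A row lasts 1/10 s, in which the tool goes at most 50 mm and 8.59 degrees, less where a joint would pass 70% of its speed; a pose out of reach is approached as far as the arm can. A call with a gripper value outside its range is refused whole. The fingers move at their own pace and stop on an object; the grip force is fixed at half the most. Time passes only in rows, so rows that do not move let the fingers close, or fill a call up. It gives the time, the measured TCP pose, the force and the opening at its end, in the units of the state.
- readout.read_state(): the state, without advancing time (a new reading comes with each control period).
- capture(name): name is "side" or "top"; returns the picture (480x640x3 uint8, blue, green, red); there is no depth.
- camera_model(name): a dict with "camera_matrix" (3x3 intrinsics, pixels), "k1" (the pictures are not rectified: a ray, as slopes to the right and down, at radius r is drawn at 1 + k1 r^2 times it, then the intrinsics apply), "pose" (4x4, takes a point from camera to world coordinates). Camera axes: x right, y up, looking along -z (the intrinsics and any distortion apply to the point x, -y, -z); pixel columns grow to the right and rows downward; lengths in m; the calibration is good to about 2 mm. A picture is of the moment at which its call begins. camera_model takes no time and is no camera call.
- bot.hand_in(): hands the job in, once; it reports no verdict.
Trained networks look in the newest picture that a camera, given by its name, has taken for a name from the list of things; names that differ only in an ending like _2 or _b are one class to them, and where a whole thing is asked for, a point or a joint stands for the part that bears it (a point fixed in the world has none). Each returns a list of dicts, best first, with "p" (0 to 1); they miss things now and then, are a little off and sometimes report something else, mostly with a low value. They report only what shows in the picture. A call takes as long as a camera call. They do not tell look-alikes from the thing itself.
- spot_in(camera, thing): "location" ([x, y, z] in m, in world coordinates, good to about 4 mm: the middle of the surface that is visible of it).
- regions_of(camera, thing): "mask" (480x640 bool, what is visible of it).
The state is a dict: "time_s": time; "joint_positions": joint angles; "qvel": joint speeds; "tau": joint torques, N m; "position": TCP position; "tcp_rot": TCP orientation; "force": force on the tool from outside, world axes, zero at the start; "moment": the same for the moment, N m; "opening": opening from 0.0 (shut) to 1.0 (fully open).
Only numpy, scipy, OpenCV 4.12 (cv2) and the standard library are available. Lean on these libraries where they do the work, as an engineer would, in place of code of your own. Each camera call takes 0.05 s, during which the arm holds its last target. There are 200 camera calls.

## Task

Put the sowing kit away: stand the largest compost scoop on the green mat and nest the middle-sized scoop in it and the smallest in that, each upright and fully home, with the handles fanned apart so that none lies over another and there is about a hand's width (80 mm) or more between their ends. Push every seed jar on the bench, upright and in single file, through the mouth of the wire-roofed rack until the last one too stands wholly between the rails, behind the mouth. Leave the terracotta pots, the blue bottle and the label block where they are.

Things in the scene. Friction and masses are not known exactly. Their poses are not given: they have to be found in the camera images.
- scoop_l_cup (a point): Largest compost scoop: round steel cup, 110 mm across the rim, 92 mm across the base, 55 mm tall, wall 3 mm, floor 5 mm thick, with one level green handle. Point: on the cup's axis, half-way up (27.5 mm above its underside). z up, x out along the handle. About 220 g, nearly all in the cup; stands by itself.
- scoop_l_grip (a point): Place to pinch the green handle, a bar 14 mm wide and 14 mm high: bar centre, 85 mm out from the cup's axis, 61 mm above the scoop's underside. The bar runs from the rim to 118 mm from the axis, 54 to 68 mm above the underside: in a nest it passes over the outer cups' rims but not over their handles. Axes as the cup's.
- scoop_l_end (a point): Free end of the green handle of the largest scoop, 118 mm out from the cup's axis, at mid height of the bar.
- scoop_m_cup (a point): Middle-sized compost scoop: round steel cup, 86 mm across the rim, 70 mm across the base, 55 mm tall, wall 3 mm, floor 5 mm thick, with one level orange handle. Point: on the cup's axis, half-way up (27.5 mm above its underside). z up, x out along the handle. About 160 g, nearly all in the cup; stands by itself.
- scoop_m_grip (a point): Place to pinch the orange handle, a bar 14 mm wide and 14 mm high: bar centre, 85 mm out from the cup's axis, 61 mm above the scoop's underside. The bar runs from the rim to 118 mm from the axis, 54 to 68 mm above the underside: in a nest it passes over the outer cups' rims but not over their handles. Axes as the cup's.
- scoop_m_end (a point): Free end of the orange handle of the middle-sized scoop, 118 mm out from the cup's axis, at mid height of the bar.
- scoop_s_cup (a point): Smallest compost scoop: round steel cup, 64 mm across the rim, 50 mm across the base, 55 mm tall, wall 3 mm, floor 5 mm thick, with one level blue handle. Point: on the cup's axis, half-way up (27.5 mm above its underside). z up, x out along the handle. About 110 g, nearly all in the cup; stands by itself.
- scoop_s_grip (a point): Place to pinch the blue handle, a bar 14 mm wide and 14 mm high: bar centre, 85 mm out from the cup's axis, 61 mm above the scoop's underside. The bar runs from the rim to 118 mm from the axis, 54 to 68 mm above the underside: in a nest it passes over the outer cups' rims but not over their handles. Axes as the cup's.
- scoop_s_end (a point): Free end of the blue handle of the smallest scoop, 118 mm out from the cup's axis, at mid height of the bar.
- mat_center (a point): Fixed round green mat with a black middle, 156 mm across, 4 mm thick: the centre of its upper face.
- rack_mouth (a point): Mouth of the fixed jar rack: two parallel wooden rails, 25 mm high, 48 mm apart inside, 222 mm long, with a stop at the far end; the bench is its floor. Point: on the bench, midway between the near ends of the rails, where two 25 mm high yellow wings begin that spread outwards over 50 mm to some 80 mm apart. x points into the rack along the rails, z up.
- rack_stop (a point): Far end of the rack: on the bench at the stop's inner face, 222 mm from the mouth. Steel wires 84 mm above the bench roof the rack from 45 mm behind the mouth to here, so jars go in only through the mouth, each pushing on those before it. Five jars fit, with 12 mm to spare.
- jar0_center (a point): Seed jar, amber with a paper band and a white lid: an upright cylinder 42 mm across and 70 mm tall, about 100 g; this point is at its centre, 35 mm above its underside. Heavy glass bottom, so it is hard to topple. It may be absent.
- jar1_center (a point): Seed jar, amber with a paper band and a white lid: an upright cylinder 42 mm across and 70 mm tall, about 100 g; this point is at its centre, 35 mm above its underside. Heavy glass bottom, so it is hard to topple. It may be absent.
- jar2_center (a point): Seed jar, amber with a paper band and a white lid: an upright cylinder 42 mm across and 70 mm tall, about 100 g; this point is at its centre, 35 mm above its underside. Heavy glass bottom, so it is hard to topple. It may be absent.
- jar3_center (a point): Seed jar, amber with a paper band and a white lid: an upright cylinder 42 mm across and 70 mm tall, about 100 g; this point is at its centre, 35 mm above its underside. Heavy glass bottom, so it is hard to topple. It may be absent.
- jar4_center (a point): Seed jar, amber with a paper band and a white lid: an upright cylinder 42 mm across and 70 mm tall, about 100 g; this point is at its centre, 35 mm above its underside. Heavy glass bottom, so it is hard to topple. It may be absent.
- pot_a: Bystander: small terracotta pot, 72 mm across, 62 mm tall; not part of the job. Origin at the centre of its underside.
- pot_b: Bystander: another small terracotta pot, 72 mm across, 62 mm tall; not part of the job. Origin at the centre of its underside.
- sprayer: Bystander: blue bottle, 70 mm across, 130 mm tall; not part of the job. Origin at the centre of its underside.
- label_block: Bystander: wooden block with plant labels stuck in it, 60 by 30 mm, about 145 mm tall; not part of the job. Origin at the centre of its underside.
Things that resemble listed ones, but are neither listed nor needed, are in the scene too. What is shaped like the part that bears jar2_center but purple or yellow is not meant.

How it is judged (in metres and radians):
At the end, for the whole second after the job is handed in: Largest scoop upright on the mat (axis within 30 mm); middle, then smallest seated in it (within 4 mm; axes within 16 mm; tilt under 0.09); handle ends over 60 mm apart; every jar upright between the rails, centre 18 mm or more behind the mouth, within 12 mm of the middle (horizontal distance between scoop_l_cup and mat_center below 0.03 m and z of scoop_l_cup in the frame of mat_center between 0.02 and 0.034 m and horizontal distance between scoop_m_cup and scoop_l_cup below 0.016 m and z of scoop_m_cup in the frame of scoop_l_cup between 0.001 and 0.009 m and horizontal distance between scoop_s_cup and scoop_m_cup below 0.016 m and z of scoop_s_cup in the frame of scoop_m_cup between 0.001 and 0.009 m and angle between each of scoop_l_cup, scoop_m_cup, scoop_s_cup's own z axis and vertical below 0.09 rad and horizontal distance between scoop_l_end and scoop_m_end above 0.06 m and horizontal distance between each of scoop_m_end, scoop_l_end and scoop_s_end above 0.06 m and x of jar0_center in the frame of rack_mouth between 0.018 and 0.215 m and y of jar0_center in the frame of rack_mouth between -0.012 and 0.012 m and z of each of jar0_center, jar1_center, jar2_center, jar3_center, jar4_center in the frame of rack_mouth below 0.042 m and angle between each of jar0_center, jar1_center, jar2_center, jar3_center, jar4_center's own z axis and vertical below 0.1 rad and x of jar1_center in the frame of rack_mouth between 0.018 and 0.215 m and y of jar1_center in the frame of rack_mouth between -0.012 and 0.012 m and x of jar2_center in the frame of rack_mouth between 0.018 and 0.215 m and y of jar2_center in the frame of rack_mouth between -0.012 and 0.012 m and x of jar3_center in the frame of rack_mouth between 0.018 and 0.215 m and y of jar3_center in the frame of rack_mouth between -0.012 and 0.012 m and x of jar4_center in the frame of rack_mouth between 0.018 and 0.215 m and y of jar4_center in the frame of rack_mouth between -0.012 and 0.012 m); the robot touches nothing.
It fails at once if the first terracotta pot was pushed more than 50 mm away (distance of pot_a from where it was at the start of the episode above 0.05 m).
It fails at once if the second terracotta pot was pushed more than 50 mm away (distance of pot_b from where it was at the start of the episode above 0.05 m).
It fails at once if the blue bottle was pushed more than 50 mm away (distance of sprayer from where it was at the start of the episode above 0.05 m).
It fails at once if the label block was pushed more than 50 mm away (distance of label_block from where it was at the start of the episode above 0.05 m).
Of jar0, jar1, jar2, jar3, jar4 only 3 to 5 are there at a start; the rules pass over those that are not, and their reading is None.
At some moment in a run one of jar0, jar1, jar2, jar3, jar4, scoop_m, scoop_s may be knocked a few centimetres aside while the robot is not near it.
It also fails if it takes over 210 s, if anything falls off the work surface, if the arm or the gripper's body presses on something with over 40 N, if the wrist force passes 120 N, or if a joint passes its speed limit or range.

## Working session

There is one attempt and no reset: what is moved stays moved. The work goes in short steps, Python scripts to look and compute and a tool call to move; the robot and the scene stay as the last step left them, time stands still between calls to the robot, and variables do not carry over. Pictures are saved under pics/ and viewed, about 12 in all and at most 16, crops included, and the job is handed in when it is done.

Besides the shell and the picture viewer there is one more tool, called after "Emit:" by a JSON object that holds its "api" and its "payload", one argument or row to a line. send_rows: Moves the arm, as the interface text tells. Its arguments: {"type":"object","properties":{"moves":{"type":"array","items":{"type":"array","items":{"type":"array","items":{"type":"number"}}}}},"required":["moves"]}

```bash
ls; mkdir -p pics
cat > h.py <<'E'
import numpy as np, cv2
from rig import readout, capture, camera_model, bot, spot_in, regions_of
np.set_printoptions(precision=4,suppress=True)
def proj(cam,p):
    m=camera_model(cam);T=np.linalg.inv(np.array(m["pose"]));q=T[:3,:3]@np.array(p)+T[:3,3]
    s=np.array([q[0],-q[1]])/-q[2];s=s*(1+m["k1"]*(s@s));K=np.array(m["camera_matrix"]);return (K@[s[0],s[1],1])[:2]
def ray(cam,uv,z):
    m=camera_model(cam);K=np.array(m["camera_matrix"]);d=(np.linalg.inv(K)@[uv[0],uv[1],1])[:2];s=d.copy()
    for _ in range(20): s=d/(1+m["k1"]*(s@s))
    P=np.array(m["pose"]);v=P[:3,:3]@[s[0],-s[1],-1];o=P[:3,3];return o+v*(z-o[2])/v[2]
E
python3 - <<'E'
from h import *
for c in("top","side"):
    im=capture(c);cv2.imwrite(f"pics/{c}0.png",im);print(c,np.array(camera_model(c)["pose"])[:3,3])
    for t in["scoop_l_cup","scoop_m_cup","scoop_s_cup","scoop_l_grip","scoop_m_grip","scoop_s_grip","scoop_l_end","scoop_m_end","scoop_s_end","mat_center","rack_mouth","rack_stop","jar0_center","pot_a","sprayer","label_block"]:
        print(t,[(np.round(r["location"],3).tolist(),round(r["p"],2),proj(c,r["location"]).astype(int).tolist()) for r in spot_in(c,t)])
s=readout.read_state();print(s)
E
```

```text
pics
top [0.3592 0.0007 1.1012]
scoop_l_cup [([0.462, -0.195, 0.001], 0.71, [407, 287])]
scoop_m_cup [([0.488, -0.362, 0.031], 0.62, [478, 275])]
scoop_s_cup [([0.614, -0.307, 0.045], 0.57, [455, 223]), ([0.627, 0.146, 0.027], 0.23, [269, 218])]
scoop_l_grip [([0.462, -0.188, 0.004], 0.98, [405, 287])]
scoop_m_grip [([0.489, -0.363, 0.027], 0.8, [478, 275]), ([0.768, -0.037, 0.031], 0.59, [343, 164])]
scoop_s_grip [([0.609, -0.306, 0.041], 0.97, [454, 225]), ([0.491, -0.365, 0.026], 0.75, [479, 274])]
scoop_l_end [([0.462, -0.189, 0.005], 0.96, [405, 287])]
scoop_m_end [([0.49, -0.36, 0.033], 0.62, [477, 274])]
scoop_s_end [([0.605, -0.308, 0.05], 0.93, [456, 226]), ([0.459, -0.192, 0.004], 0.34, [406, 288])]
mat_center [([0.608, -0.085, 0.007], 0.85, [362, 228]), ([0.461, -0.189, 0.006], 0.36, [405, 287])]
rack_mouth [([0.625, 0.141, 0.022], 0.57, [271, 219])]
rack_stop [([0.627, 0.148, 0.027], 0.75, [268, 218]), ([0.768, -0.036, 0.03], 0.74, [343, 164]), ([0.489, -0.36, 0.03], 0.66, [477, 275])]
jar0_center [([0.516, 0.256, 0.071], 0.58, [218, 259])]
pot_a [([0.765, -0.033, 0.032],
[... 1275 characters left out ...]
5, 220])]
sprayer [([0.744, -0.137, 0.073], 0.63, [263, 180])]
label_block [([0.684, 0.386, 0.051], 0.97, [197, 368]), ([0.756, -0.026, 0.038], 0.25, [243, 219])]
{'time_s': 1.7, 'joint_positions': array([ 61.6223,  30.2229,  82.0885,   0.0017,  67.6882, -10.2274]), 'qvel': array([-0.0828,  0.0796,  0.0313,  0.057 , -0.0068, -0.0564]), 'tau': array([  0.0002, -43.9997, -17.6981,   0.0636,   0.0505,  -0.    ]), 'position': array([0.1946, 0.5939, 0.2226]), 'tcp_rot': array([[-0.9502,  0.3115, -0.    ],
       [ 0.3115,  0.9502,  0.    ],
       [ 0.    ,  0.    , -1.    ]]), 'force': array([ 0.9053, -0.5734,  0.3509]), 'moment': array([-0.0451,  0.03  ,  0.0073]), 'opening': 1.001149202967912}
```

View pics/top0.png

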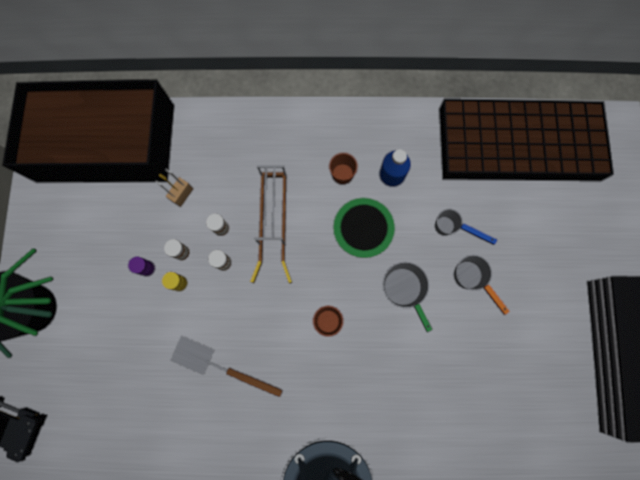

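View pics/side0.png

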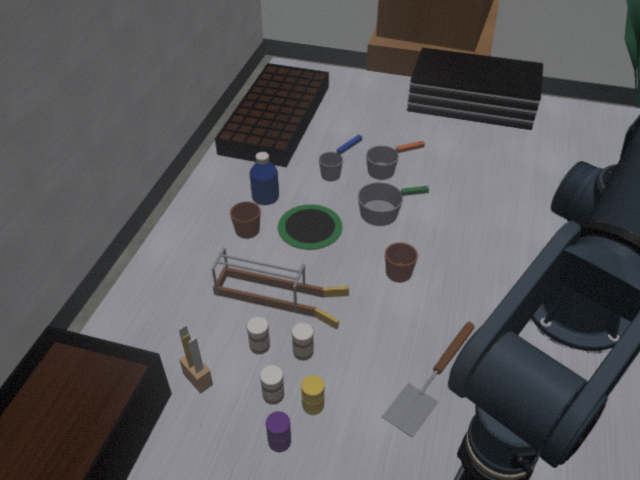

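The top view shows three white-lidded jars at about (216,223), (174,248) and (218,260). The yellow (172,281) and purple (140,266) jars are look-alikes and stay where they are. The rack mouth is at about (271,262), the mat at (364,228), and the cups at (405,285), (472,272) and (448,222). The green stalks at left and the trowel are distractors. Next I measure by colour.

```bash
cat >> h.py <<'E'
def handles(cam,im,z=0.066):
    hsv=cv2.cvtColor(im,cv2.COLOR_BGR2HSV);out={}
    for n,lo,hi in(("l",50,75),("m",3,14),("s",105,122)):
        m=cv2.inRange(hsv,(lo,130,60),(hi,255,255));nn,lab,st,ce=cv2.connectedComponentsWithStats(m)
        L=[]
        for i in range(1,nn):
            if st[i,4]<25: continue
            ys,xs=np.where(lab==i);w=np.array([ray(cam,(x,y),z)[:2] for x,y in zip(xs,ys)])
            c=w.mean(0);U,S,V=np.linalg.svd(w-c);d=V[0];t=(w-c)@d;s=(w-c)@V[1]
            if .03<np.ptp(t)<.11 and np.ptp(s)<.035: L.append((c,d,t.min(),t.max(),st[i,4],ce[i]))
        out[n]=L
    return out
def lids(cam,im,z=0.07):
    hsv=cv2.cvtColor(im,cv2.COLOR_BGR2HSV);m=cv2.inRange(hsv,(0,0,150),(179,60,255))
    nn,lab,st,ce=cv2.connectedComponentsWithStats(m);return [(ray(cam,ce[i],z)[:2],st[i,4],ce[i]) for i in range(1,nn) if 30<st[i,4]<900]
E
python3 - <<'E'
from h import *
for c in("top","side"):
    im=cv2.imread(f"pics/{c}0.png")
    for n,L in handles(c,im).items():
        for q in L: print(c,n,*q, "ends",q[0]+q[1]*q[2],q[0]+q[1]*q[3])
    for l in lids(c,im): print(c,"lid",*l)
    hsv=cv2.cvtColor(im,cv2.COLOR_BGR2HSV)
    for nm,lo,hi,z in(("yel",(20,110,80),(35,255,255),.025),("green",(50,130,40),(80,255,255),.004)):
        nn,lab,st,ce=cv2.connectedComponentsWithStats(cv2.inRange(hsv,lo,hi))
        for i in range(1,nn):
            if st[i,4]>25: print(c,nm,st[i],ray(c,ce[i],z)[:2])
im=cv2.imread("pics/top0.png")
a=cv2.resize(im[150:300,230:310],None,fx=4,fy=4,interpolation=cv2.INTER_CUBIC)
b=cv2.resize(im[200:345,380:520],None,fx=3.4,fy=4,interpolation=cv2.INTER_CUBIC)
b=cv2.resize(b,(476,600));cv2.imwrite("pics/crop.png",np.hstack([a,b]))
E
```

```text
Traceback (most recent call last):
  File "h.py", line 18, in handles
    ys,xs=np.where(lab==i);w=np.array([ray(cam,(x,y),z)[:2] for x,y in zip(xs,ys)])
                                       ~~~^^^^^^^^^^^^^
  File "h.py", line 8, in ray
    m=camera_model(cam);K=np.array(m["camera_matrix"]);d=(np.linalg.inv(K)@[uv[0],uv[1],1])[:2];s=d.copy()
ValueError: time passes only in moves, steps and waits
```

```bash
sed -i 's/^np.set_print/import functools\ncamera_model=functools.cache(camera_model)\nnp.set_print/; s/if st\[i,4\]<25: continue/if not 25<=st[i,4]<600: continue/' h.py
cat > m0.py <<'E'
from h import *
for c in("top","side"):
    im=cv2.imread(f"pics/{c}0.png")
    for n,L in handles(c,im).items():
        for q in L: print(c,n,*q, "ends",q[0]+q[1]*q[2],q[0]+q[1]*q[3])
    for l in lids(c,im): print(c,"lid",*l)
    hsv=cv2.cvtColor(im,cv2.COLOR_BGR2HSV)
    for nm,lo,hi,z in(("yel",(20,110,80),(35,255,255),.025),("green",(50,130,40),(80,255,255),.004)):
        nn,lab,st,ce=cv2.connectedComponentsWithStats(cv2.inRange(hsv,lo,hi))
        for i in range(1,nn):
            if st[i,4]>25: print(c,nm,st[i],ray(c,ce[i],z)[:2])
im=cv2.imread("pics/top0.png")
a=cv2.resize(im[150:300,230:310],None,fx=4,fy=4,interpolation=cv2.INTER_CUBIC)
b=cv2.resize(im[200:345,380:520],(476,600),interpolation=cv2.INTER_CUBIC)
cv2.imwrite("pics/crop.png",np.hstack([a,b]))
E
python3 m0.py
```

```text
top l [ 0.3889 -0.2158] [-0.904  -0.4275] -0.029928374942596314 0.03210205478084127 106 [422.3208 316.7642] ends [ 0.416 -0.203] [ 0.3599 -0.2295]
top l [0.3557 0.7302] [-0.3257 -0.9455] -0.050082278238077406 0.05171793767645943 185 [ 16.9946 325.6973] ends [0.372  0.7775] [0.3388 0.6813]
top m [ 0.4305 -0.3875] [-0.8097 -0.5869] -0.03778832671445487 0.038607375727363606 188 [495.8564 298.8298] ends [ 0.4611 -0.3654] [ 0.3993 -0.4102]
top s [ 0.5841 -0.3552] [-0.4505 -0.8928] -0.04444420472276382 0.04332653668781927 187 [478.3957 233.6578] ends [ 0.6041 -0.3155] [ 0.5645 -0.3939]
top lid [0.8885 0.3172] 698 [202.8739 112.8768]
top lid [ 0.888  -0.2099] 792 [413.4924 113.6402]
top lid [ 0.7791 -0.1731] 136 [399.9559 154.5735]
top lid [ 0.7235 -0.087 ] 41 [364.9024 176.    ]
top lid [0.6813 0.5282] 72 [112.0556 191.875 ]
top lid [0.6753 0.1434] 38 [268.9211 194.6316]
top lid [0.6754 0.1202] 35 [278.5714 194.6286]
top lid [0.6706 0.5877] 69 [ 88.0145 196.087 ]
top lid [0.6721 0.4356] 82 [148.8293 195.5244]
top lid [0.6241 0.5905] 341 [ 84.7449 214.5103]
top lid [0.62   0.1207] 59 [277.6
[... 2633 characters left out ...]
96] 78 [495.0256 298.0641]
side lid [0.6673 0.3193] 608 [219.0674 335.9424]
side lid [0.6085 0.2732] 281 [256.7794 324.0961]
side lid [0.5201 0.2629] 285 [302.1474 330.2246]
side lid [0.0988 0.144 ] 76 [532.6579 331.7632]
side lid [0.0729 0.167 ] 139 [546.5755 344.5468]
side lid [0.4418 0.3334] 51 [331.9216 370.3922]
side lid [0.5453 0.3705] 348 [270.9052 373.6667]
side lid [0.4271 0.3464] 47 [337.8936 378.3617]
side lid [0.4426 0.356 ] 48 [328.0833 380.75  ]
side lid [0.3107 0.4234] 31 [393.7097 434.0645]
side lid [0.0704 0.4134] 53 [544.4717 468.4151]
side yel [323 287  25   4  72] [0.4964 0.1064]
side yel [315 309  23  14  83] [0.4948 0.1815]
side yel [302 376  22  20 360] [0.4752 0.3464]
```

View pics/crop.png

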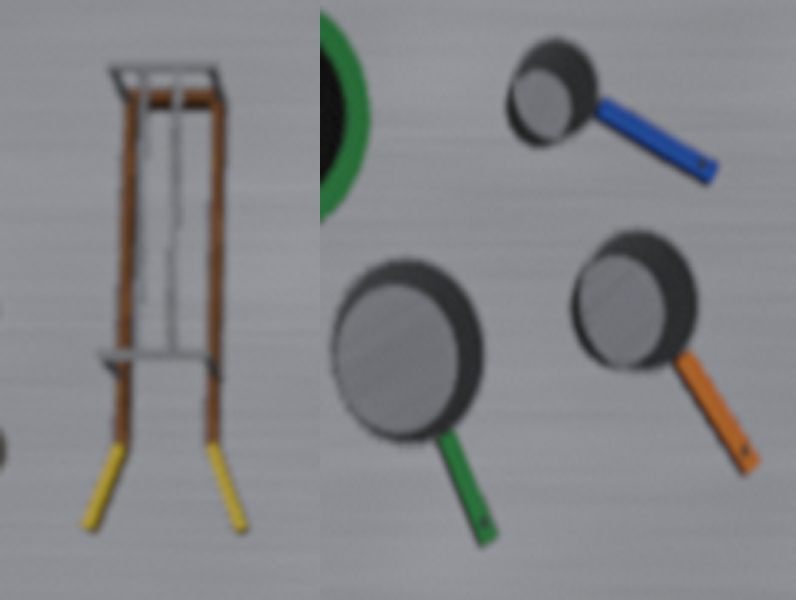

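Crop: the rack's rails meet the yellow wings at crop (122,443) and (213,445), and no jars are inside. The three scoops are empty, with their handles toward lower right. Candidates for a seed jar are the white lids at (216,223), (174,248), (218,260), against yellow (172,281) and purple (140,266). I choose the white ones. Next I work out the rack frame and the cup axes.

```bash
cat >> h.py <<'E'
def go(x,y,z,psi=None,note=""):
    s=readout.read_state();R=np.array(s["tcp_rot"]);p=np.array(s["position"]);cur=np.degrees(np.arctan2(R[1,0],R[0,0]))
    t=cur if psi is None else psi;turn=-((t-cur+180)%360-180);a=np.radians(t);d=np.array([x,y,z])-p
    print(note,f"t={s['time_s']:.1f} p={p} psi={cur:.1f} open={s['opening']:.2f} F={np.round(s['force'],1)} q={np.round(s['joint_positions'])} | turnz {turn:.1f}  dx {100*(d[0]*np.cos(a)+d[1]*np.sin(a)):.2f} dy {100*(d[0]*np.sin(a)-d[1]*np.cos(a)):.2f} dz {-100*d[2]:.2f} tilt {np.degrees(np.arccos(min(1,-R[2,2]))):.2f}")
E
python3 - <<'E'
from h import *
px=lambda a,b:(230+(a-1.5)/4,150+(b-1.5)/4)
P={k:ray("top",px(*v),.025)[:2] for k,v in dict(ln=(122,443),lf=(131,100),rn=(213,445),rf=(218,100)).items()};print(P)
for k in("n","f"): print(k,(P["l"+k]+P["r"+k])/2,P["l"+k]-P["r"+k])
m=(P["ln"]+P["rn"])/2;f=(P["lf"]+P["rf"])/2;print("ang",np.degrees(np.arctan2(*(f-m)[::-1])),np.linalg.norm(f-m))
for n,u in dict(l=(405.9,285.1),m=(472.6,272.5),s=(448.2,222.5)).items(): print(n,"rim",ray("top",u,.055)[:2])
print("jar3",ray("top",(216,222.5),.07)[:2])
im=cv2.imread("pics/side0.png");im2=cv2.imread("pics/top0.png")
a=cv2.resize(im[240:340,200:360],(640,400));b=cv2.resize(im2[205:280,155:235],(0,0),fx=2,fy=2)
cv2.imwrite("pics/c2.png",a)
go(.520,.263,.15,180)
E
```

```text
{'ln': array([0.5225, 0.1657]), 'lf': array([0.7416, 0.168 ]), 'rn': array([0.5218, 0.1102]), 'rf': array([0.7418, 0.1129])}
n [0.5222 0.138 ] [0.0008 0.0555]
f [0.7417 0.1405] [-0.0002  0.0551]
ang 0.6477842917644225 0.2196031112884878
l rim [ 0.4622 -0.1818]
m rim [ 0.4928 -0.34  ]
s rim [ 0.6133 -0.2874]
jar3 [0.6058 0.2674]
 t=1.7 p=[0.1946 0.5939 0.2226] psi=161.8 open=1.00 F=[ 0.9 -0.6  0.4] q=[ 62.  30.  82.   0.  68. -10.] | turnz -18.2  dx -32.54 dy -33.09 dz 7.26 tilt 0.00
```

View pics/c2.png

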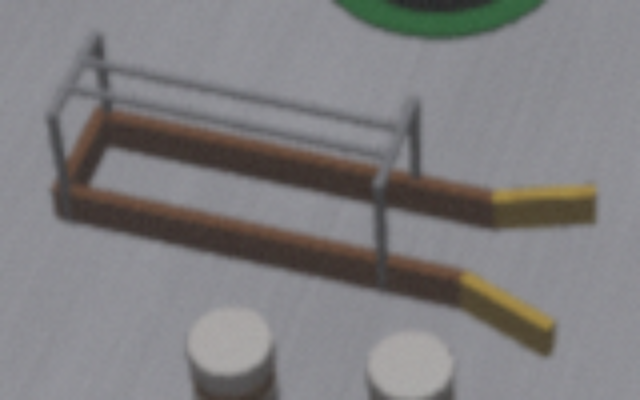

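The side crop confirms the geometry. The roof posts stand outside the rails, behind the mouth, and the rack is empty. I start with jar A at (0.520,0.263).

Emit:
{"api": "send_rows", "payload": {
  "moves": [
    [[0, 0, -6.3, 0, 0, 0, 1], [0, 0, -6.25, 0, 0, 0, 1], [0, 0, -6.25, 0, 0, 0, 1], [0, 0, 0, -3.2, -3.35, 0.7, 1], [0, 0, 0, -3.2, -3.35, 0.7, 1]]
  ]
}}

```text
time_s: 2.2
position: [0.2594, 0.5278, 0.2086]
tcp_rot: [[-1.0, -0.015, 0.001], [-0.015, 1.0, 0.001], [-0.001, 0.001, -1.0]]
force: [1.1, -0.7, 0.2]
opening: 1.002
```

Emit:
{"api": "send_rows", "payload": {
  "moves": [
    [[0, 0, 0, -3.2, -3.35, 0.7, 1], [0, 0, 0, -3.2, -3.35, 0.7, 1], [0, 0, 0, -3.2, -3.35, 0.7, 1], [0, 0, 0, -3.2, -3.35, 0.7, 1], [0, 0, 0, -3.2, -3.35, 0.7, 1]]
  ]
}}

```text
time_s: 2.7
position: [0.4226, 0.3606, 0.1735]
tcp_rot: [[-1.0, -0.011, 0.001], [-0.011, 1.0, 0.0], [-0.001, 0.0, -1.0]]
force: [0.5, 0.1, 0.4]
opening: 0.998
```

Emit:
{"api": "send_rows", "payload": {
  "moves": [
    [[0, 0, 0, -3.2, -3.35, 0.7, 1], [0, 0, 0, -3.2, -3.35, 0.7, 1], [0, 0, 0, -3.2, -3.35, 0.7, 1], [0, 0, 0, 0, 0, 0, 1], [0, 0, 0, 0, 0, 0, 1]]
  ]
}}

```text
time_s: 3.2
position: [0.5189, 0.2616, 0.1522]
tcp_rot: [[-1.0, -0.008, -0.001], [-0.008, 1.0, 0.0], [0.001, 0.0, -1.0]]
force: [-0.8, 0.2, -0.2]
opening: 1.003
```

Run:
```python
from h import *
im=capture("side");
for l in lids("side",im):
    if .45<l[0][0]<.65 and .2<l[0][1]<.45: print(*l)
print(ray("side",(315.5,308),.025)[:2],ray("side",(323.2,287.5),.025)[:2])
go(.520,.263,.035,180.65)
```

```text
[0.5216 0.1691] [0.5217 0.1111]
 t=3.2 p=[0.518  0.2625 0.1524] psi=-179.4 open=1.00 F=[-0.3  0.7  0.1] q=[ 16.  32.  92.   0.  56. -75.] | turnz -0.1  dx -0.20 dy 0.05 dz 11.74 tilt 0.07
```

Emit:
{"api": "send_rows", "payload": {
  "moves": [
    [[0, 0, 0, -0.1, 0, 3.9, 1], [0, 0, 0, 0, 0, 3.9, 1], [0, 0, 0, 0, 0, 3.9, 1], [0, 0, 0, 0, 0, 0, 1], [0, 0, 0, 0, 0, 0, -1]]
  ]
}}

```text
time_s: 3.75
position: [0.5183, 0.2637, 0.0357]
tcp_rot: [[-1.0, -0.013, -0.001], [-0.013, 1.0, -0.0], [0.001, -0.0, -1.0]]
force: [0.4, 0.5, 1.1]
opening: 0.964
```

Emit:
{"api": "send_rows", "payload": {
  "moves": [
    [[0, 0, 0, 0, 0, 0, -1], [0, 0, 0, 0, 0, 0, -1], [0, 0, 0, 0, 0, 0, -1], [0, 0, 0, 0, 0, 0, -1], [0, 0, 0, 0, 0, 0, -1]]
  ]
}}

```text
time_s: 4.25
position: [0.5198, 0.2625, 0.0362]
tcp_rot: [[-1.0, -0.011, 0.001], [-0.011, 1.0, 0.0], [-0.001, 0.0, -1.0]]
force: [-0.1, -0.0, 0.6]
opening: 0.544
```

Emit:
{"api": "send_rows", "payload": {
  "moves": [
    [[0, 0, 0, 0, 0, -2, -1], [0, 0, 0, 0, 0, -2, -1], [0, 0, 0, 2, -4, 0, -1], [0, 0, 0, 2, -4, 0, -1], [0, 0, 0, 0, -4, 0, -1]]
  ]
}}

```text
time_s: 4.75
position: [0.4763, 0.1413, 0.0755]
tcp_rot: [[-1.0, -0.013, -0.006], [-0.013, 1.0, -0.0], [0.006, -0.0, -1.0]]
force: [1.2, -0.4, -0.3]
opening: 0.479
```

Run:
```python
from h import *
go(.482,.139,.036,180.65)
```

```text
t=4.8 p=[0.4763 0.1413 0.0755] psi=-179.2 open=0.48 F=[ 1.2 -0.4 -0.3] q=[  4.  34. 107.   0.  39. -87.] | turnz 0.1  dx -0.56 dy -0.24 dz 3.95 tilt 0.32
```

Emit:
{"api": "send_rows", "payload": {
  "moves": [
    [[0, 0, 0, -0.3, -0.2, 0, -1], [0, 0, 0, 0, 0, 1, -1], [0, 0, 0, 0, 0, 0.5, -1], [0, 0, 0, 0, 0, 0.5, -1], [0, 0, 0, 0, 0, 0, -1]]
  ]
}}

```text
time_s: 5.25
position: [0.4831, 0.1411, 0.0544]
tcp_rot: [[-1.0, -0.013, -0.002], [-0.013, 1.0, -0.0], [0.002, -0.0, -1.0]]
force: [0.4, -0.3, -1.5]
opening: 0.477
```

Run:
```python
from h import *
im=capture("side");go(.482,.139,.036,180.65)
cv2.imwrite("pics/j1.png",cv2.resize(im[220:380,240:440],(800,640))[:600])
```

```text
t=5.3 p=[0.4833 0.141  0.0548] psi=-179.3 open=0.48 F=[ 0.5 -0.2 -0.4] q=[  4.  37. 107.   0.  36. -87.] | turnz 0.1  dx 0.13 dy -0.20 dz 1.88 tilt 0.08
```

View pics/j1.png

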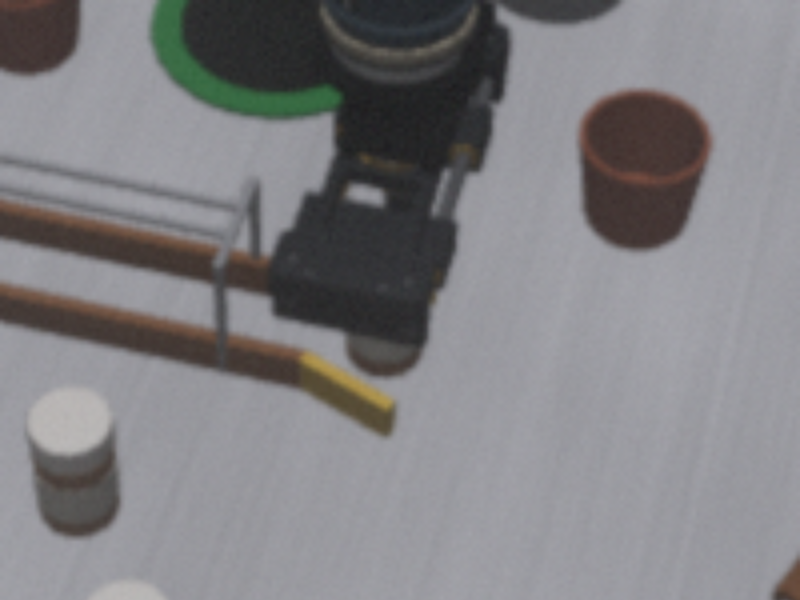

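The jar is held between the wings and hanging slightly low in the grip. I lower it gently and slide it in.

Emit:
{"api": "send_rows", "payload": {
  "moves": [
    [[0, 0, 0, 0, -0.2, 0.4, -1], [0, 0, 0, 0, 0, 0.5, -1], [0, 0, 0, 0, 0, 0.5, -1], [0, 0, 0, 0, 0, 0.4, -1], [0, 0, 0, 0, 0, 0, -1]]
  ]
}}

```text
time_s: 5.8
position: [0.4858, 0.1393, 0.0413]
tcp_rot: [[-1.0, -0.011, 0.006], [-0.011, 1.0, 0.002], [-0.006, 0.002, -1.0]]
force: [-3.7, 4.1, 31.6]
opening: 0.474
```

Emit:
{"api": "send_rows", "payload": {
  "moves": [
    [[0, 0, 0, -1.2, 0, 0, -1], [0, 0, 0, -1.2, 0, 0, -1], [0, 0, 0, -1.2, 0, 0, -1], [0, 0, 0, 0, 0, 0, -1], [0, 0, 0, 0, 0, 0, -1]]
  ]
}}

```text
time_s: 6.3
position: [0.5203, 0.1389, 0.0387]
tcp_rot: [[-1.0, -0.011, 0.001], [-0.011, 1.0, 0.0], [-0.001, 0.0, -1.0]]
force: [-1.5, 1.0, 8.7]
opening: 0.472
```

Emit:
{"api": "send_rows", "payload": {
  "moves": [
    [[0, 0, 0, -1.3, 0, 0, -1], [0, 0, 0, -1.3, 0, 0, -1], [0, 0, 0, 0, 0, 0, -1], [0, 0, 0, 0, 0, 0, -1], [0, 0, 0, 0, 0, 0, 1]]
  ]
}}

```text
time_s: 6.8
position: [0.5461, 0.1388, 0.0377]
tcp_rot: [[-1.0, -0.011, 0.001], [-0.011, 1.0, 0.0], [-0.001, 0.0, -1.0]]
force: [1.3, -0.5, -0.2]
opening: 0.507
```

Emit:
{"api": "send_rows", "payload": {
  "moves": [
    [[0, 0, 0, 0, 0, 0, 1], [0, 0, 0, 0, 0, 0, 1], [0, 0, 0, 0, 0, -1, 1], [0, 0, 0, 0, 0, -3.5, 1], [0, 0, 0, 0, 0, -3.5, 1]]
  ]
}}

```text
time_s: 7.3
position: [0.5449, 0.1388, 0.118]
tcp_rot: [[-1.0, -0.011, -0.003], [-0.011, 1.0, -0.0], [0.003, -0.0, -1.0]]
force: [0.5, 0.3, 0.8]
opening: 0.93
```

Emit:
{"api": "send_rows", "payload": {
  "moves": [
    [[0, 0, 0, 0, 0, -2, 1], [0, 0, 0, -1.9, 4.4, 0, 1], [0, 0, 0, -2, 4.4, 0, 1], [0, 0, 0, -2, 4.4, 0, 1], [0, 0, 0, 0, 0, 0, 1]]
  ]
}}

```text
time_s: 7.8
position: [0.6058, 0.2771, 0.1387]
tcp_rot: [[-1.0, -0.016, 0.006], [-0.016, 1.0, 0.004], [-0.006, 0.003, -1.0]]
force: [-0.8, -0.1, 0.6]
opening: 0.999
```

Run:
```python
from h import *
im=capture("side");cv2.imwrite("pics/j2.png",cv2.resize(im[220:420,180:430],(750,600)))
print(ray("side",(180+0,220),0)[:2]*0)
go(.607,.271,.035,180.65)
```

```text
[ 0. -0.]
 t=7.8 p=[0.6039 0.2742 0.138 ] psi=-179.1 open=1.00 F=[-1.  -0.4  0.6] q=[ 15.  39.  81.   0.  61. -76.] | turnz 0.2  dx -0.31 dy -0.32 dz 10.30 tilt 0.11
```

View pics/j2.png

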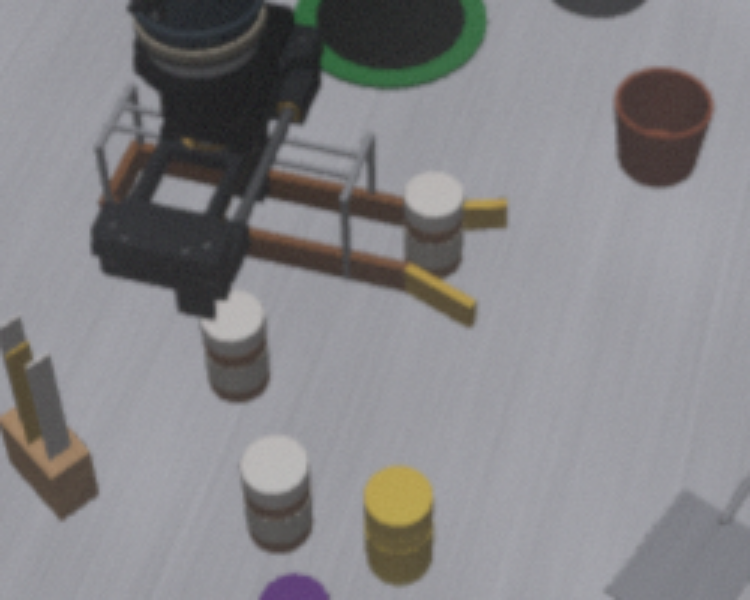

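Jar A stands upright at the mouth, and the next jar will push it further in. Now I grasp jar 3.

Emit:
{"api": "send_rows", "payload": {
  "moves": [
    [[0, 0, 0, -0.3, -0.3, 3.4, 1], [0, 0, 0, 0, 0, 3.4, 1], [0, 0, 0, 0, 0, 3.4, 1], [0, 0, 0, 0, 0, 0, -1], [0, 0, 0, 0, 0, 0, -1]]
  ]
}}

```text
time_s: 8.35
position: [0.6056, 0.2674, 0.0356]
tcp_rot: [[-1.0, -0.01, -0.002], [-0.01, 1.0, -0.001], [0.002, -0.001, -1.0]]
force: [1.1, 0.7, 0.8]
opening: 0.894
```

Emit:
{"api": "send_rows", "payload": {
  "moves": [
    [[0, 0, 0, 0, 0, 0, -1], [0, 0, 0, 0, 0, 0, -1], [0, 0, 0, 0, 0, 0, -1], [0, 0, 0, 0, 0, 0, -1], [0, 0, 0, 0, 0, 0, -1]]
  ]
}}

```text
time_s: 8.85
position: [0.6071, 0.2693, 0.0367]
tcp_rot: [[-1.0, -0.011, 0.002], [-0.011, 1.0, 0.001], [-0.002, 0.001, -1.0]]
force: [0.2, 2.6, 4.2]
opening: 0.468
```

Emit:
{"api": "send_rows", "payload": {
  "moves": [
    [[0, 0, 0, 0, 0, 0, -1], [0, 0, 0, 0, 0, 0, -1], [0, 0, 0, 0, 0, -1.5, -1], [0, 0, 0, 0, 0, -2.5, -1], [0, 0, 0, 0, 0, 0, -1]]
  ]
}}

```text
time_s: 9.35
position: [0.6086, 0.2688, 0.0788]
tcp_rot: [[-1.0, -0.012, 0.006], [-0.012, 1.0, 0.001], [-0.006, 0.001, -1.0]]
force: [1.1, -0.0, -2.1]
opening: 0.478
```

Run:
```python
from h import *
print(ray("side",(325,283),.07)[:2], proj("side",(.545,.139,.07)))
go(.470,.139,.0365,180.65)
```

```text
[0.5109 0.1358] [308.6121 280.6492]
 t=9.3 p=[0.6086 0.2688 0.0788] psi=-179.3 open=0.48 F=[ 1.1 -0.  -2.1] q=[ 14.  43.  82.  -0.  54. -76.] | turnz 0.0  dx 14.01 dy -12.83 dz 4.23 tilt 0.35
```

Jar A was at x≈0.511, between the wings and not yet through. I bring jar 3 in behind it and push both.

Emit:
{"api": "send_rows", "payload": {
  "moves": [
    [[0, 0, 0, 4, 0, 0, -1], [0, 0, 0, 4, 0, 0, -1], [0, 0, 0, 4, 0, 0, -1], [0, 0, 0, 3.3, -2, 0, -1], [0, 0, 0, 0, -4, 0, -1]]
  ]
}}

```text
time_s: 9.85
position: [0.4465, 0.2074, 0.0747]
tcp_rot: [[-1.0, -0.017, -0.009], [-0.017, 1.0, -0.002], [0.009, -0.001, -1.0]]
force: [1.2, -1.1, -1.1]
opening: 0.48
```

Emit:
{"api": "send_rows", "payload": {
  "moves": [
    [[0, 0, 0, 0, -4, 0, -1], [0, 0, 0, 0, -2.9, 0, -1], [0, 0, 0, 0, 0, 1, -1], [0, 0, 0, 0, 0, 1.5, -1], [0, 0, 0, 0, 0, 0, -1]]
  ]
}}

```text
time_s: 10.35
position: [0.4535, 0.1377, 0.0489]
tcp_rot: [[-1.0, -0.011, -0.004], [-0.011, 1.0, -0.0], [0.004, -0.0, -1.0]]
force: [-1.2, 0.0, -0.5]
opening: 0.473
```

Run:
```python
from h import *
im=capture("side");cv2.imwrite("pics/j3.png",cv2.resize(im[220:380,240:440],(750,600)))
go(.455,.139,.0375,180.65)
```

```text
t=10.4 p=[0.4538 0.138  0.0495] psi=-179.3 open=0.47 F=[-0.5 -0.  -1.3] q=[  3.  36. 111.  -0.  32. -87.] | turnz 0.0  dx -0.12 dy 0.10 dz 1.20 tilt 0.18
```

View pics/j3.png

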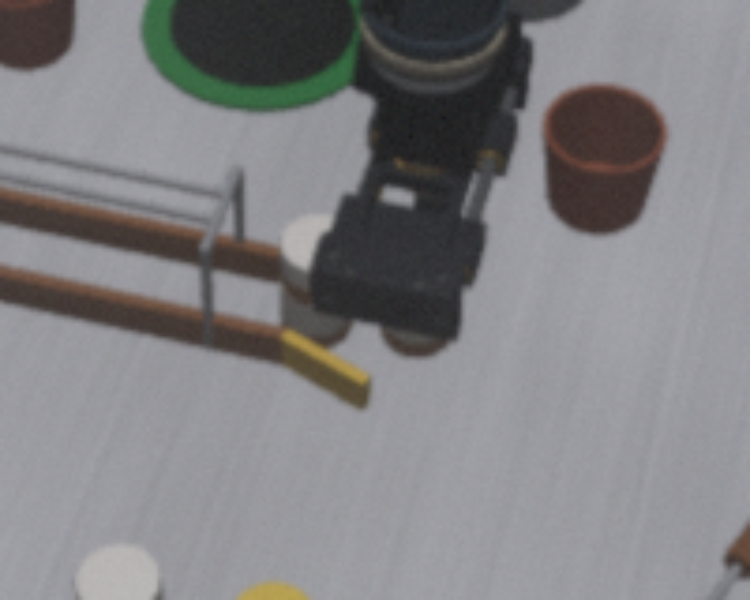

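Jar 3 is held behind jar A, and both are lined up with the mouth. Lower it and slide in.

Emit:
{"api": "send_rows", "payload": {
  "moves": [
    [[0, 0, 0, 0, 0.1, 0.6, -1], [0, 0, 0, 0, 0, 0.5, -1], [0, 0, 0, -1, 0, 0, -1], [0, 0, 0, -1, 0, 0, -1], [0, 0, 0, -1, 0, 0, -1]]
  ]
}}

```text
time_s: 10.9
position: [0.4864, 0.1393, 0.0398]
tcp_rot: [[-1.0, -0.012, 0.001], [-0.012, 1.0, 0.0], [-0.001, 0.0, -1.0]]
force: [-0.6, -0.0, -2.0]
opening: 0.473
```

Emit:
{"api": "send_rows", "payload": {
  "moves": [
    [[0, 0, 0, -1, 0, 0, -1], [0, 0, 0, -1, 0, 0, -1], [0, 0, 0, -1, 0, 0, -1], [0, 0, 0, 0, 0, 0, -1], [0, 0, 0, 0, 0, 0, -1]]
  ]
}}

```text
time_s: 11.4
position: [0.5152, 0.1394, 0.0396]
tcp_rot: [[-1.0, -0.011, 0.0], [-0.011, 1.0, -0.0], [-0.0, -0.0, -1.0]]
force: [-0.9, -0.4, -1.8]
opening: 0.475
```

Run:
```python
from h import *
im=capture("side")
for l in lids("side",im,.07): 
    if .45<l[0][0]<.62 and .1<l[0][1]<.4: print(*l)
go(.548,.139,.0375,180.65)
```

```text
t=11.4 p=[0.5146 0.1394 0.0395] psi=-179.4 open=0.47 F=[-0.9  0.4 -1.9] q=[  3.  40. 103.  -0.  37. -87.] | turnz -0.0  dx -3.34 dy -0.08 dz 0.20 tilt 0.02
```

Emit:
{"api": "send_rows", "payload": {
  "moves": [
    [[0, 0, 0, -1, 0, 0.1, -1], [0, 0, 0, -1.2, 0, 0.1, -1], [0, 0, 0, -1.2, 0, 0, -1], [0, 0, 0, 0, 0, 0, -1], [0, 0, 0, 0, 0, 0, 1]]
  ]
}}

```text
time_s: 11.95
position: [0.5498, 0.1398, 0.0375]
tcp_rot: [[-1.0, -0.011, 0.002], [-0.011, 1.0, -0.0], [-0.002, -0.0, -1.0]]
force: [-0.0, -0.9, 0.1]
opening: 0.506
```

Emit:
{"api": "send_rows", "payload": {
  "moves": [
    [[0, 0, 0, 0, 0, 0, 1], [0, 0, 0, 0, 0, 0, 1], [0, 0, 0, 0, 0, 0, 1], [0, 0, 0, 0, 0, 0, 1], [0, 0, 0, 0, 0, -2, 1]]
  ]
}}

```text
time_s: 12.45
position: [0.5469, 0.1397, 0.0559]
tcp_rot: [[-1.0, -0.011, -0.005], [-0.011, 1.0, -0.0], [0.005, -0.0, -1.0]]
force: [0.1, 0.8, -0.4]
opening: 0.93
```

Emit:
{"api": "send_rows", "payload": {
  "moves": [
    [[0, 0, 0, 0, 0, -4, 1], [0, 0, 0, 0, 0, -4, 1], [0, 0, 0, 0, 4, 0, 1], [0, 0, 0, 0, 4, 0, 1], [0, 0, 0, 0, 4, 0, 1]]
  ]
}}

```text
time_s: 12.95
position: [0.5477, 0.2609, 0.1384]
tcp_rot: [[-1.0, -0.01, 0.001], [-0.01, 1.0, 0.0], [-0.001, 0.0, -1.0]]
force: [0.3, -0.7, -0.0]
opening: 1.001
```

Emit:
{"api": "send_rows", "payload": {
  "moves": [
    [[0, 0, 0, 0, 4, 0, 1], [0, 0, 0, 0, 4, 0, 1], [0, 0, 0, 0, 3, 0, 1], [0, 0, 0, 0, 0, 0, 1], [0, 0, 0, 0, 0, 0, 1]]
  ]
}}

```text
time_s: 13.45
position: [0.5456, 0.3701, 0.1372]
tcp_rot: [[-1.0, -0.013, -0.001], [-0.013, 1.0, -0.001], [0.001, -0.001, -1.0]]
force: [-0.3, -0.3, 0.9]
opening: 0.995
```

Run:
```python
from h import *
im=capture("side");cv2.imwrite("pics/j4.png",cv2.resize(im[220:420,180:430],(750,600)))
for l in lids("side",im,.07): 
    if .45<l[0][0]<.66 and .1<l[0][1]<.4: print(*l)
im=capture("top")
for l in lids("top",im,.07): 
    if .45<l[0][0]<.66 and .1<l[0][1]<.4: print("top",*l)
go(.5455,.3703,.0355,180.65)
```

```text
[0.6024 0.2949] 303 [255.8185 333.5941]
top [0.6396 0.143 ] 298 [268.5872 209.0034]
top [0.6484 0.1217] 318 [277.6226 205.4937]
top [0.55  0.138] 209 [269.5072 245.9665]
 t=13.6 p=[0.5459 0.3687 0.1373] psi=-179.4 open=1.00 F=[-0.2 -0.7 -0.2] q=[ 24.  38.  81.  -0.  61. -66.] | turnz -0.0  dx 0.04 dy 0.16 dz 10.18 tilt 0.08
```

View pics/j4.png

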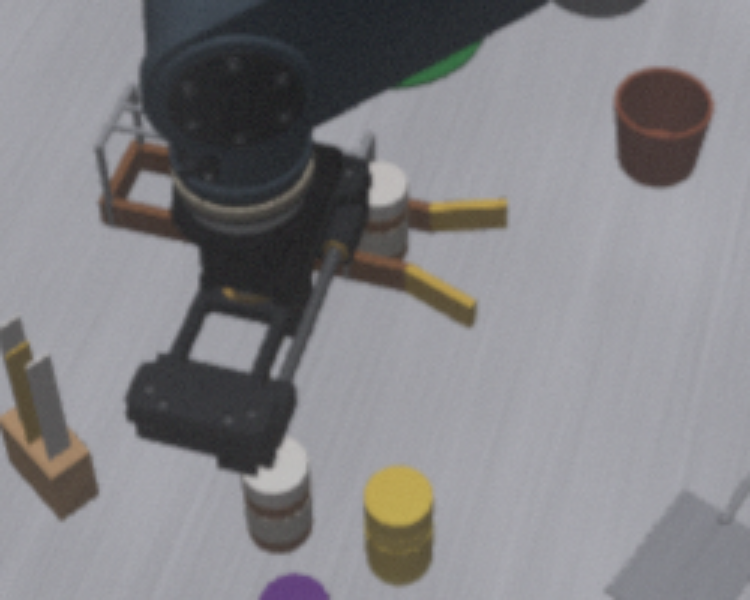

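Jar 3 is inside at (0.550,0.138). Now the last jar.

Emit:
{"api": "send_rows", "payload": {
  "moves": [
    [[0, 0, 0, 0, 0.1, 3.4, 1], [0, 0, 0, 0, 0, 3.4, 1], [0, 0, 0, 0, 0, 3.4, 1], [0, 0, 0, 0, 0, 0, -1], [0, 0, 0, 0, 0, 0, -1]]
  ]
}}

```text
time_s: 14.05
position: [0.5464, 0.3696, 0.0355]
tcp_rot: [[-1.0, -0.01, -0.001], [-0.01, 1.0, -0.001], [0.001, -0.001, -1.0]]
force: [0.6, 0.6, 0.8]
opening: 0.896
```

Emit:
{"api": "send_rows", "payload": {
  "moves": [
    [[0, 0, 0, 0, 0, 0, -1], [0, 0, 0, 0, 0, 0, -1], [0, 0, 0, 0, 0, 0, -1], [0, 0, 0, 0, 0, 0, -1], [0, 0, 0, 0, 0, 0, -1]]
  ]
}}

```text
time_s: 14.55
position: [0.5466, 0.371, 0.0364]
tcp_rot: [[-1.0, -0.012, 0.001], [-0.012, 1.0, 0.0], [-0.001, 0.0, -1.0]]
force: [-0.4, -1.4, 3.3]
opening: 0.479
```

Emit:
{"api": "send_rows", "payload": {
  "moves": [
    [[0, 0, 0, 0, 0, 0, -1], [0, 0, 0, 0, 0, 0, -1], [0, 0, 0, 0, 0, -1.5, -1], [0, 0, 0, 0, 0, -2.5, -1], [0, 0, 0, 1.5, -3, 0, -1]]
  ]
}}

```text
time_s: 15.05
position: [0.5367, 0.3448, 0.0795]
tcp_rot: [[-1.0, -0.014, 0.012], [-0.014, 1.0, 0.006], [-0.012, 0.006, -1.0]]
force: [0.6, -0.2, -0.8]
opening: 0.475
```

Emit:
{"api": "send_rows", "payload": {
  "moves": [
    [[0, 0, 0, 2, -4, 0, -1], [0, 0, 0, 2.5, -4, 0, -1], [0, 0, 0, 1, -4, 0, -1], [0, 0, 0, 0, -4, 0, -1], [0, 0, 0, 0, -4, 0, -1]]
  ]
}}

```text
time_s: 15.55
position: [0.4783, 0.139, 0.0761]
tcp_rot: [[-1.0, -0.012, 0.0], [-0.012, 1.0, 0.0], [-0.0, 0.0, -1.0]]
force: [0.3, 0.8, -2.1]
opening: 0.475
```

Emit:
{"api": "send_rows", "payload": {
  "moves": [
    [[0, 0, 0, 0, 0, 0, -1], [0, 0, 0, 0, 0, 1, -1], [0, 0, 0, 0, 0, 1, -1], [0, 0, 0, 0, 0, 0, -1], [0, 0, 0, 0, 0, 0, -1]]
  ]
}}

```text
time_s: 16.05
position: [0.4782, 0.1412, 0.0548]
tcp_rot: [[-1.0, -0.013, -0.002], [-0.013, 1.0, -0.0], [0.002, -0.0, -1.0]]
force: [1.0, -0.5, -1.6]
opening: 0.476
```

Run:
```python
from h import *
im=capture("side");cv2.imwrite("pics/j5.png",cv2.resize(im[220:380,240:440],(750,600)))
go(.548,.139,.038,180.65)
```

```text
t=16.1 p=[0.4785 0.1411 0.0551] psi=-179.2 open=0.47 F=[-0.1  0.2 -1.9] q=[  4.  37. 108.   0.  36. -87.] | turnz 0.1  dx -6.95 dy -0.28 dz 1.71 tilt 0.05
```

Emit:
{"api": "send_rows", "payload": {
  "moves": [
    [[0, 0, 0, 0, -0.2, 0.8, -1], [0, 0, 0, 0, 0, 0.8, -1], [0, 0, 0, -1, 0, 0, -1], [0, 0, 0, -1, 0, 0, -1], [0, 0, 0, -1, 0, 0, -1]]
  ]
}}

```text
time_s: 16.6
position: [0.5107, 0.1384, 0.0397]
tcp_rot: [[-1.0, -0.011, 0.002], [-0.011, 1.0, 0.0], [-0.002, 0.0, -1.0]]
force: [-0.1, 0.4, -0.6]
opening: 0.475
```

Emit:
{"api": "send_rows", "payload": {
  "moves": [
    [[0, 0, 0, -1, 0, 0, -1], [0, 0, 0, -1, 0, 0, -1], [0, 0, 0, -1, 0, 0, -1], [0, 0, 0, -1.2, 0, 0, -1], [0, 0, 0, 0, 0, 0, -1]]
  ]
}}

```text
time_s: 17.1
position: [0.5512, 0.1389, 0.0394]
tcp_rot: [[-1.0, -0.011, -0.001], [-0.011, 1.0, 0.0], [0.001, 0.0, -1.0]]
force: [-2.9, 0.1, 0.5]
opening: 0.473
```

Emit:
{"api": "send_rows", "payload": {
  "moves": [
    [[0, 0, 0, 0, 0, 0, -1], [0, 0, 0, 0, 0, 0, 1], [0, 0, 0, 0, 0, 0, 1], [0, 0, 0, 0, 0, 0, 1], [0, 0, 0, 0, 0, 0, 1]]
  ]
}}

```text
time_s: 17.6
position: [0.5519, 0.1389, 0.0399]
tcp_rot: [[-1.0, -0.011, 0.002], [-0.011, 1.0, 0.0], [-0.002, -0.0, -1.0]]
force: [-0.6, 0.2, -0.2]
opening: 0.753
```

Emit:
{"api": "send_rows", "payload": {
  "moves": [
    [[0, 0, 0, 0, 0, 0, 1], [0, 0, 0, 0, 0, -2, 1], [0, 0, 0, 0, 0, -4, 1], [0, 0, 0, 0, 0, -4, 1], [0, 0, 0, 3, -4, 0, 1]]
  ]
}}

```text
time_s: 18.1
position: [0.5307, 0.1007, 0.1455]
tcp_rot: [[-1.0, -0.016, 0.021], [-0.016, 1.0, 0.001], [-0.021, 0.0, -1.0]]
force: [1.0, -1.1, -0.4]
opening: 0.996
```

Emit:
{"api": "send_rows", "payload": {
  "moves": [
    [[0, 0, 0, 3, -4, 0, 1], [0, 0, 0, 3, -4, 0, 1], [0, 0, 0, 3, -4, 0, 1], [0, 0, 0, 0, -4, 0, 1], [0, 0, 0, 0, -4, 0, 1]]
  ]
}}

```text
time_s: 18.6
position: [0.4327, -0.1038, 0.14]
tcp_rot: [[-1.0, -0.011, 0.001], [-0.011, 1.0, -0.0], [-0.001, -0.0, -1.0]]
force: [1.6, -0.5, 0.4]
opening: 1.003
```

Run:
```python
from h import *
im=capture("side");im2=capture("top");cv2.imwrite("pics/top6.png",im2);cv2.imwrite("pics/side6.png",im)
cv2.imwrite("pics/j6.png",np.hstack([cv2.resize(im[220:420,200:400],(400,400)),cv2.resize(im2[150:300,230:380],(400,400))]))
for c,i in(("side",im),("top",im2)):
  for l in lids(c,i,.07): 
    if .45<l[0][0]<.75 and .1<l[0][1]<.4: print(c,*l)
  for n,L in handles(c,i).items():
    for q in L: print(c,n,q[0],q[1],"ends",q[0]+q[1]*q[2],q[0]+q[1]*q[3])
go(.4622-.904*.08,-.1818-.4275*.08,.13,25.3)
```

```text
side [0.6431 0.1312] 269 [264.9628 268.2045]
side [0.7361 0.1599] 39 [218.4615 268.8462]
side [0.6347 0.1509] 69 [265.5507 275.7681]
side [0.5926 0.1517] 81 [284.6914 280.2716]
side [0.6731 0.1887] 269 [241.5056 285.145 ]
side s [ 0.5842 -0.353 ] [0.4591 0.8884] ends [ 0.5643 -0.3916] [ 0.6029 -0.3168]
top [0.7127 0.3822] 43 [171.7907 179.5349]
top l [0.3563 0.7311] [0.3247 0.9458] ends [0.3392 0.6811] [0.3726 0.7784]
top m [ 0.9108 -0.3125] [ 0.0524 -0.9986] ends [ 0.9098 -0.2925] [ 0.9118 -0.3324]
top m [ 0.9114 -0.3554] [ 0.2343 -0.9722] ends [ 0.9074 -0.3388] [ 0.9153 -0.3716]
top m [ 0.9108 -0.3947] [-0.1015 -0.9948] ends [ 0.9124 -0.3794] [ 0.9092 -0.4103]
top m [ 0.9111 -0.6744] [ 0.0376 -0.9993] ends [ 0.9105 -0.657 ] [ 0.9118 -0.6914]
top m [ 0.8727 -0.3126] [-0.0449 -0.999 ] ends [ 0.8735 -0.294 ] [ 0.8718 -0.3316]
top m [ 0.8733 -0.3551] [ 0.0075 -1.    ] ends [ 0.8732 -0.3397] [ 0.8734 -0.37  ]
top m [ 0.8728 -0.5528] [-0.9129  0.4081] ends [ 0.8887 -0.5599] [ 0.8569 -0.5457]
top m [ 0.8738 -0.5919] [-0.9498  0.313 ] ends [ 0.8896 -0.5971] [ 0.8575 -0.5866]
top m [ 0.8735
[... 1098 characters left out ...]
.9913] ends [ 0.7586 -0.4098] [ 0.7546 -0.3799]
top m [ 0.756  -0.4733] [-0.1113 -0.9938] ends [ 0.7576 -0.4585] [ 0.7543 -0.4887]
top m [ 0.7572 -0.592 ] [ 0.2794 -0.9602] ends [ 0.7528 -0.5769] [ 0.7616 -0.6071]
top m [ 0.7575 -0.6739] [ 0.1203 -0.9927] ends [ 0.7555 -0.6576] [ 0.7595 -0.6907]
top m [0.6793 0.1612] [-0.9999 -0.0156] ends [0.7236 0.1619] [0.6431 0.1607]
top m [ 0.4306 -0.3876] [-0.8096 -0.587 ] ends [ 0.4612 -0.3654] [ 0.3993 -0.4102]
top s [ 0.5841 -0.355 ] [-0.452 -0.892] ends [ 0.6041 -0.3155] [ 0.5644 -0.3938]
 t=18.7 p=[ 0.4358 -0.1077  0.1403] psi=-179.7 open=1.00 F=[0.1 0.7 0.2] q=[ -28.   25.  112.   -0.   43. -118.] | turnz 155.0  dx -8.78 dy 7.83 dz 1.03 tilt 0.37
```

View pics/j6.png

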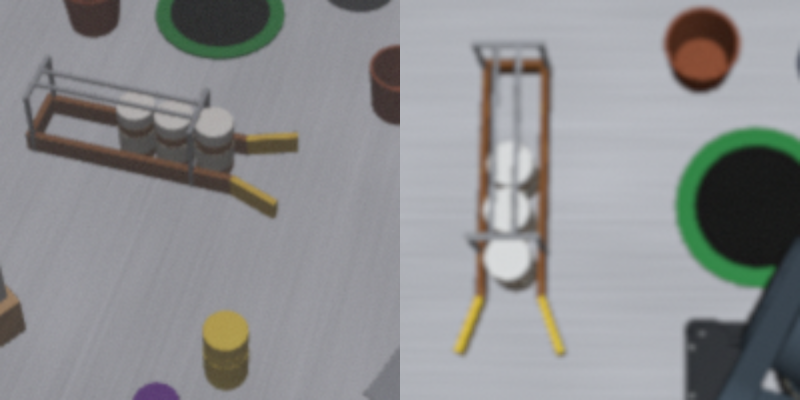

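All three jars are upright and in single file between the rails. The last lid is at about (271,247), x≈0.546, 24 mm behind the mouth. Next is the largest scoop.

Emit:
{"api": "send_rows", "payload": {
  "moves": [
    [[0, 0, 7.75, 0, 0, 0, 1], [0, 0, 7.75, 0, 0, 0, 1], [0, 0, 7.75, 0, 0, 0, 1], [0, 0, 7.75, 0, 0, 0, 1], [0, 0, 7.75, 0, 0, 0, 1]]
  ]
}}

```text
time_s: 19.2
position: [0.4337, -0.1017, 0.1397]
tcp_rot: [[-0.784, 0.621, 0.0], [0.621, 0.784, 0.0], [-0.0, 0.0, -1.0]]
force: [0.1, -0.2, 0.8]
opening: 1.002
```

Emit:
{"api": "send_rows", "payload": {
  "moves": [
    [[0, 0, 7.75, 0, 0, 0, 1], [0, 0, 7.75, 0, 0, 0, 1], [0, 0, 7.75, 0, 0, 0, 1], [0, 0, 7.75, 0, 0, 0, 1], [0, 0, 7.75, 0, 0, 0, 1]]
  ]
}}

```text
time_s: 19.7
position: [0.4337, -0.1016, 0.1397]
tcp_rot: [[-0.223, 0.975, 0.0], [0.975, 0.223, 0.0], [-0.0, 0.0, -1.0]]
force: [-0.4, 0.9, 0.8]
opening: 1.0
```

Emit:
{"api": "send_rows", "payload": {
  "moves": [
    [[0, 0, 7.75, 0, 0, 0, 1], [0, 0, 7.75, 0, 0, 0, 1], [0, 0, 7.75, 0, 0, 0, 1], [0, 0, 7.75, 0, 0, 0, 1], [0, 0, 7.75, 0, 0, 0, 1]]
  ]
}}

```text
time_s: 20.2
position: [0.4337, -0.1016, 0.1397]
tcp_rot: [[0.436, 0.9, 0.0], [0.9, -0.436, 0.0], [0.0, 0.0, -1.0]]
force: [1.1, 0.0, -0.2]
opening: 1.0
```

Emit:
{"api": "send_rows", "payload": {
  "moves": [
    [[0, 0, 7.75, 0, 0, 0, 1], [0, 0, 7.75, 0, 0, 0, 1], [0, 0, 7.75, 0, 0, 0, 1], [0, 0, 7.75, 0, 0, 0, 1], [0, 0, 7.75, 0, 0, 0, 1]]
  ]
}}

```text
time_s: 20.7
position: [0.4337, -0.1016, 0.1397]
tcp_rot: [[0.904, 0.428, 0.0], [0.428, -0.904, 0.0], [0.0, 0.0, -1.0]]
force: [-0.4, -0.8, 0.2]
opening: 1.005
```

Emit:
{"api": "send_rows", "payload": {
  "moves": [
    [[0, 0, 0, -4.3, 3.9, 0, 1], [0, 0, 0, -4.3, 3.9, 0, 0.2], [0, 0, 0, 0, 0, 0, 0.2], [0, 0, 0, 0, 0, 0, 0.2], [0, 0, 0, 0, 0, 0, 0.2]]
  ]
}}

```text
time_s: 21.2
position: [0.3958, -0.1937, 0.1395]
tcp_rot: [[0.901, 0.434, -0.001], [0.434, -0.901, 0.001], [-0.0, -0.001, -1.0]]
force: [-0.6, 1.5, -0.6]
opening: 0.722
```

Run:
```python
from h import *
go(.391,-.2152,.042,25.3)
```

```text
t=21.2 p=[ 0.3958 -0.1937  0.1395] psi=25.7 open=0.72 F=[-0.6  1.5 -0.6] q=[-41.  24. 113.   0.  43.  24.] | turnz 0.4  dx -1.35 dy 1.74 dz 9.75 tilt 0.06
```

Emit:
{"api": "send_rows", "payload": {
  "moves": [
    [[0, 0, 0, -1.35, 1.7, 0, 0.2], [0, 0, 0, 0, 0, 3.3, 0.2], [0, 0, 0, 0, 0, 3.3, 0.2], [0, 0, 0, 0, 0, 3.15, 0.2], [0, 0, 0, 0, 0, 0, -1]]
  ]
}}

```text
time_s: 21.7
position: [0.3896, -0.2128, 0.0392]
tcp_rot: [[0.9, 0.435, -0.006], [0.435, -0.9, 0.006], [-0.003, -0.008, -1.0]]
force: [-1.0, 0.9, -0.0]
opening: 0.566
```

Emit:
{"api": "send_rows", "payload": {
  "moves": [
    [[0, 0, 0, 0, 0, 0, -1], [0, 0, 0, 0, 0, 0, -1], [0, 0, 0, 0, 0, 0, -1], [0, 0, 0, 0, 0, 0, -1], [0, 0, 0, 0, 0, 0, -1]]
  ]
}}

```text
time_s: 22.2
position: [0.3912, -0.2163, 0.0429]
tcp_rot: [[0.901, 0.433, 0.001], [0.433, -0.901, -0.001], [0.0, 0.001, -1.0]]
force: [-0.5, 1.4, 2.5]
opening: 0.153
```

Emit:
{"api": "send_rows", "payload": {
  "moves": [
    [[0, 0, 0, 0, 0, 0, -1], [0, 0, 0, 0, 0, 0, -1], [0, 0, 0, 0, 0, 0, -1], [0, 0, 0, 0, 0, -0.5, -1], [0, 0, 0, 0, 0, -1.5, -1]]
  ]
}}

```text
time_s: 22.7
position: [0.3902, -0.2157, 0.0615]
tcp_rot: [[0.902, 0.433, -0.002], [0.433, -0.902, 0.002], [-0.001, -0.003, -1.0]]
force: [0.5, 0.1, -2.2]
opening: 0.16
```

Emit:
{"api": "send_rows", "payload": {
  "moves": [
    [[0, 0, 0, 0, 0, -2, -1], [0, 0, 0, 0, 0, 0, -1], [0, 0, 0, 0, 0, 0, -1], [0, 0, 0, 0, 0, 0, -1], [0, 0, 0, 0, 0, 0, -1]]
  ]
}}

```text
time_s: 23.2
position: [0.3906, -0.2158, 0.0813]
tcp_rot: [[0.901, 0.433, -0.001], [0.433, -0.901, 0.001], [-0.001, -0.002, -1.0]]
force: [-0.3, -0.6, -1.7]
opening: 0.157
```

Run:
```python
from h import *
im=capture("side");cv2.imwrite("pics/l1.png",cv2.resize(im[130:290,320:520],(750,600)))
a=np.radians(145);C=np.array([.6095,-.087])
G=C+.08*np.array([np.cos(a),np.sin(a)]);go(*G,.082,-35)
```

```text
t=23.2 p=[ 0.3906 -0.2159  0.0813] psi=25.6 open=0.16 F=[-0.4  0.5 -2. ] q=[-43.  32. 114.  -0.  34.  21.] | turnz 60.6  dx 2.53 dy -23.11 dz -0.07 tilt 0.10
```

View pics/l1.png

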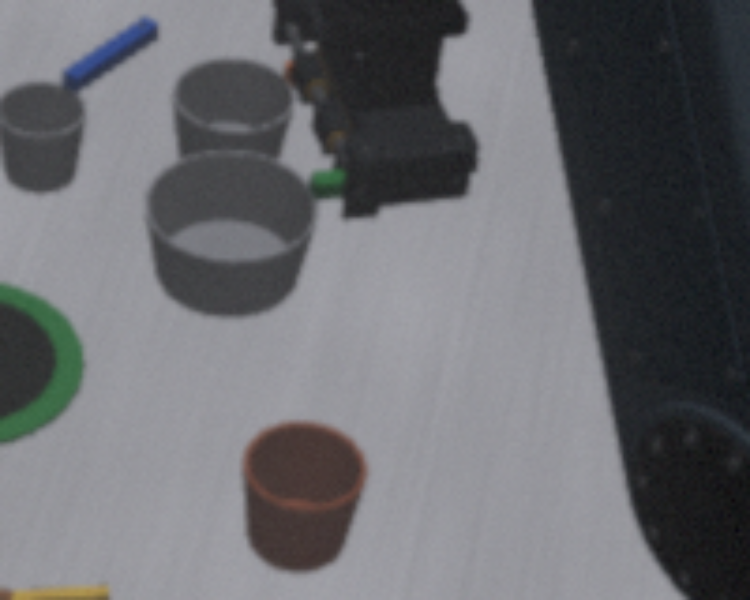

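The scoop is lifted level by its handle. I carry it to the mat and then turn the handle to 145°.

Emit:
{"api": "send_rows", "payload": {
  "moves": [
    [[0, 0, 0, 3.56, -1.53, 0, -1], [0, 0, 0, 3.56, -1.53, 0, -1], [0, 0, 0, 3.56, -1.53, 0, -1], [0, 0, 0, 3.56, -1.53, 0, -1], [0, 0, 0, 3.56, -1.53, 0, -1]]
  ]
}}

```text
time_s: 23.75
position: [0.5187, -0.0687, 0.0813]
tcp_rot: [[0.901, 0.433, -0.002], [0.433, -0.901, 0.001], [-0.001, -0.001, -1.0]]
force: [-0.0, -1.0, -1.9]
opening: 0.156
```

Emit:
{"api": "send_rows", "payload": {
  "moves": [
    [[0, 0, 0, 3.56, -1.53, 0, -1], [0, 0, 5, 0, 0, 0, -1], [0, 0, 7, 0, 0, 0, -1], [0, 0, 7, 0, 0, 0, -1], [0, 0, 7, 0, 0, 0, -1]]
  ]
}}

```text
time_s: 24.25
position: [0.5431, -0.0405, 0.0811]
tcp_rot: [[1.0, -0.011, -0.002], [-0.011, -1.0, 0.001], [-0.002, -0.001, -1.0]]
force: [1.1, 0.4, -2.2]
opening: 0.154
```

Emit:
{"api": "send_rows", "payload": {
  "moves": [
    [[0, 0, 7, 0, 0, 0, -1], [0, 0, 7, 0, 0, 0, -1], [0, 0, 7, 0, 0, 0, -1], [0, 0, 7, 0, 0, 0, -1], [0, 0, 6.6, 0, 0, 0, -1]]
  ]
}}

```text
time_s: 24.75
position: [0.5431, -0.0407, 0.0811]
tcp_rot: [[0.817, -0.577, -0.002], [-0.577, -0.817, 0.001], [-0.002, 0.001, -1.0]]
force: [-0.9, -0.6, -2.7]
opening: 0.153
```

Emit:
{"api": "send_rows", "payload": {
  "moves": [
    [[0, 0, 0, 0, 0, 0, -1], [0, 0, 0, 0, 0, 0, -1], [0, 0, 0, 0, 0, 0, -1], [0, 0, 0, 0, 0, 0, -1], [0, 0, 0, 0, 0, 0, -1]]
  ]
}}

```text
time_s: 25.25
position: [0.5439, -0.041, 0.082]
tcp_rot: [[0.82, -0.572, -0.0], [-0.572, -0.82, 0.0], [-0.0, 0.0, -1.0]]
force: [0.1, -0.7, -2.5]
opening: 0.154
```

Run:
```python
from h import *
im=capture("top");cv2.imwrite("pics/l2.png",cv2.resize(im[150:310,280:480],(750,600)))
a=np.radians(145);C=np.array([.6095,-.087])
G=C+.08*np.array([np.cos(a),np.sin(a)]);go(*G,.047,-35)
```

```text
t=25.3 p=[ 0.5439 -0.041   0.0821] psi=-34.9 open=0.16 F=[ 1.1  0.5 -2.1] q=[-16.  36. 100.   0.  44. 109.] | turnz 0.1  dx 0.01 dy 0.00 dz 3.51 tilt 0.00
```

View pics/l2.png

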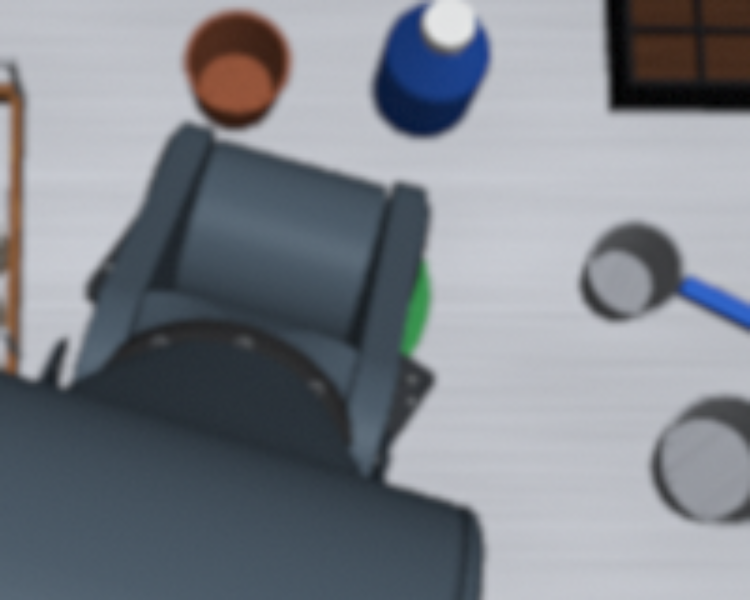

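The arm hides the mat, but the pose is as planned. Lower and release.

Emit:
{"api": "send_rows", "payload": {
  "moves": [
    [[0, 0, 0, 0, 0, 1.2, -1], [0, 0, 0, 0, 0, 1.2, -1], [0, 0, 0, 0, 0, 0.9, -1], [0, 0, 0, 0, 0, 0.2, -1], [0, 0, 0, 0, 0, 0, -1]]
  ]
}}

```text
time_s: 25.8
position: [0.5426, -0.0406, 0.0469]
tcp_rot: [[0.82, -0.573, -0.003], [-0.573, -0.82, 0.001], [-0.003, 0.001, -1.0]]
force: [-3.7, 1.2, 4.9]
opening: 0.156
```

Emit:
{"api": "send_rows", "payload": {
  "moves": [
    [[0, 0, 0, 0, 0, 0, 0.2], [0, 0, 0, 0, 0, 0, 0.2], [0, 0, 0, 0, 0, 0, 0.2], [0, 0, 0, 0, 0, 0, 0.2], [0, 0, 0, 0, 0, 0, 0.2]]
  ]
}}

```text
time_s: 26.3
position: [0.544, -0.0411, 0.0469]
tcp_rot: [[0.82, -0.573, 0.0], [-0.573, -0.82, -0.0], [0.0, -0.0, -1.0]]
force: [0.8, 0.5, -0.1]
opening: 0.522
```

Emit:
{"api": "send_rows", "payload": {
  "moves": [
    [[0, 0, 0, 0, 0, -2, 0.2], [0, 0, 0, 0, 0, -4, 0.2], [0, 0, 0, 0, 0, -4, 0.2], [0, 0, 0, -4, 0, 0, 0.2], [0, 0, 0, 0, 4, 0, 0.2]]
  ]
}}

```text
time_s: 26.8
position: [0.4866, -0.0463, 0.1483]
tcp_rot: [[0.824, -0.567, 0.0], [-0.567, -0.824, 0.002], [-0.001, -0.001, -1.0]]
force: [-0.4, -1.8, -1.1]
opening: 0.599
```

Emit:
{"api": "send_rows", "payload": {
  "moves": [
    [[0, 0, -7, 0, 4, 0, 0.2], [0, 0, -7, 0, 0, 0, 0.2], [0, 0, -7, 0, 0, 0, 0.2], [0, 0, -7, 0, 0, 0, 0.2], [0, 0, -7, 0, 0, 0, 0.2]]
  ]
}}

```text
time_s: 27.3
position: [0.4652, -0.0839, 0.1471]
tcp_rot: [[1.0, 0.005, 0.0], [0.005, -1.0, -0.0], [0.0, 0.0, -1.0]]
force: [-0.4, -0.2, -0.2]
opening: 0.596
```

Emit:
{"api": "send_rows", "payload": {
  "moves": [
    [[0, 0, -7, 0, 0, 0, 0.2], [0, 0, -7, 0, 0, 0, 0.2], [0, 0, -7, 0, 0, 0, 0.2], [0, 0, -7, 0, 0, 0, 0.2], [0, 0, -7.8, 0, 0, 0, 0.2]]
  ]
}}

```text
time_s: 27.8
position: [0.4653, -0.0837, 0.1471]
tcp_rot: [[0.807, 0.59, 0.0], [0.59, -0.807, -0.0], [0.0, 0.0, -1.0]]
force: [-0.8, 0.7, 1.0]
opening: 0.602
```

Run:
```python
from h import *
go(.4292,-.3875,.14,35.9)
```

```text
t=27.8 p=[ 0.4653 -0.0837  0.1471] psi=36.2 open=0.60 F=[-0.8  0.7  1. ] q=[-24.  26. 108.  -0.  47.  30.] | turnz 0.3  dx -20.74 dy 22.49 dz 0.71 tilt 0.01
```

Emit:
{"api": "send_rows", "payload": {
  "moves": [
    [[0, 0, 0, -2.6, 2.8, 0, 0.2], [0, 0, 0, -2.6, 2.8, 0, 0.2], [0, 0, 0, -2.6, 2.8, 0, 0.2], [0, 0, 0, -2.6, 2.8, 0, 0.2], [0, 0, 0, -2.6, 2.8, 0, 0.2]]
  ]
}}

```text
time_s: 28.3
position: [0.4415, -0.2748, 0.1471]
tcp_rot: [[0.811, 0.586, 0.0], [0.586, -0.811, -0.0], [0.0, 0.0, -1.0]]
force: [0.9, -0.7, 0.1]
opening: 0.601
```

Emit:
{"api": "send_rows", "payload": {
  "moves": [
    [[0, 0, 0, -2.6, 2.8, 0, 0.2], [0, 0, 0, -2.6, 2.8, 0, 0.2], [0, 0, 0, -2.5, 2.85, 0, 0.2], [0, 0, 0, 0, 0, 0, 0.2], [0, 0, 0, 0, 0, 0, 0.2]]
  ]
}}

```text
time_s: 28.8
position: [0.4284, -0.3874, 0.1467]
tcp_rot: [[0.812, 0.584, -0.0], [0.584, -0.812, 0.001], [0.0, -0.001, -1.0]]
force: [0.0, -0.1, -0.7]
opening: 0.598
```

Run:
```python
from h import *
ims={c:capture(c) for c in("top","side")}
for c,i in ims.items():
  for n,L in handles(c,i).items():
    for q in L:
      if q[0][0]<.7 and abs(q[0][1])<.5: print(c,n,q[0],q[1],"ends",q[0]+q[1]*q[2],q[0]+q[1]*q[3])
a=cv2.resize(ims["top"][150:320,320:520],(400,340));b=cv2.resize(ims["side"][120:290,250:450],(400,340))
cv2.imwrite("pics/l3.png",np.hstack([a,b]))
go(.4292,-.3875,.0425,35.9)
```

```text
top m [0.6789 0.1613] [-0.9999 -0.0145] ends [0.7236 0.1619] [0.6431 0.1608]
top m [0.2448 0.1726] [-0.3608 -0.9327] ends [0.2648 0.2243] [0.2254 0.1224]
top s [ 0.5845 -0.3545] [-0.4439 -0.8961] ends [ 0.6039 -0.3154] [ 0.5644 -0.3951]
side m [ 0.4296 -0.3866] [0.8202 0.5721] ends [ 0.3977 -0.4088] [ 0.4593 -0.3659]
side s [ 0.5851 -0.3521] [0.4531 0.8915] ends [ 0.5649 -0.3919] [ 0.603  -0.3169]
 t=28.9 p=[ 0.4286 -0.3854  0.1467] psi=35.9 open=0.60 F=[-0.7  0.5 -0.5] q=[-53.  32.  93.   0.  55.   1.] | turnz -0.0  dx -0.07 dy 0.20 dz 10.42 tilt 0.12
```

View pics/l3.png

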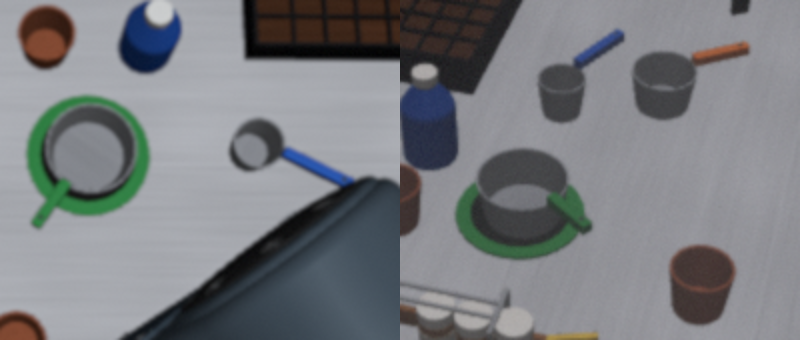

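The largest scoop stands centred on the mat with its handle toward lower left, and scoop m is in its original place. Grasp m.

Emit:
{"api": "send_rows", "payload": {
  "moves": [
    [[0, 0, 0, 0, 0.1, 3.4, 0.2], [0, 0, 0, 0, 0, 3.5, 0.2], [0, 0, 0, 0, 0, 3.4, 0.2], [0, 0, 0, 0, 0, 0, -1], [0, 0, 0, 0, 0, 0, -1]]
  ]
}}

```text
time_s: 29.4
position: [0.4296, -0.3863, 0.0441]
tcp_rot: [[0.81, 0.587, -0.001], [0.587, -0.81, 0.002], [0.0, -0.002, -1.0]]
force: [0.9, 0.2, -0.7]
opening: 0.496
```

Emit:
{"api": "send_rows", "payload": {
  "moves": [
    [[0, 0, 0, 0, 0, 0, -1], [0, 0, 0, 0, 0, 0, -1], [0, 0, 0, 0, 0, 0, -1], [0, 0, 0, 0, 0, 0, -1], [0, 0, 0, 0, 0, 0, -1]]
  ]
}}

```text
time_s: 29.9
position: [0.4297, -0.3884, 0.045]
tcp_rot: [[0.811, 0.586, 0.001], [0.586, -0.811, -0.002], [-0.0, 0.002, -1.0]]
force: [-1.5, -0.0, 4.5]
opening: 0.153
```

Emit:
{"api": "send_rows", "payload": {
  "moves": [
    [[0, 0, 0, 0, 0, 0, -1], [0, 0, 0, 0, 0, 0, -1], [0, 0, 0, 0, 0, -1, -1], [0, 0, 0, 0, 0, -3, -1], [0, 0, 0, 0, 0, -4, -1]]
  ]
}}

```text
time_s: 30.4
position: [0.4281, -0.3859, 0.1229]
tcp_rot: [[0.811, 0.586, -0.004], [0.586, -0.811, 0.005], [-0.0, -0.006, -1.0]]
force: [-0.4, 0.4, -1.5]
opening: 0.158
```

Run:
```python
from h import *
C=ray("top",(320+90/2,150+148/2),.059)[:2];print("rim",C, ray("side",(250+122/2,120+178/2),.059)[:2])
C=np.array([.6095,-.087]);a=np.radians(195)
G=C+.08*np.array([np.cos(a),np.sin(a)]);print(G);go(*G,.13,35.9);go(*G,.13,15)
```

```text
rim [ 0.6071 -0.0871] [ 0.6076 -0.0851]
[ 0.5322 -0.1077]
 t=30.4 p=[ 0.4281 -0.3859  0.1229] psi=35.8 open=0.16 F=[-0.4  0.4 -1.5] q=[-53.  34.  94.   0.  52.   1.] | turnz -0.1  dx 24.74 dy -16.43 dz -0.71 tilt 0.37
 t=30.4 p=[ 0.4281 -0.3859  0.1229] psi=35.8 open=0.16 F=[-0.4  0.4 -1.5] q=[-53.  34.  94.   0.  52.   1.] | turnz 20.8  dx 17.25 dy -24.18 dz -0.71 tilt 0.37
```

Emit:
{"api": "send_rows", "payload": {
  "moves": [
    [[0, 0, 0, 0, 0, -1, -1], [0, 0, 0, 3.08, -2.1, 0, -1], [0, 0, 0, 3.08, -2.1, 0, -1], [0, 0, 0, 3.08, -2.1, 0, -1], [0, 0, 0, 3.08, -2.1, 0, -1]]
  ]
}}

```text
time_s: 30.9
position: [0.4798, -0.2457, 0.1335]
tcp_rot: [[0.811, 0.585, -0.001], [0.585, -0.811, 0.001], [-0.0, -0.002, -1.0]]
force: [0.3, -0.0, -1.5]
opening: 0.16
```

Emit:
{"api": "send_rows", "payload": {
  "moves": [
    [[0, 0, 0, 3.08, -2.1, 0, -1], [0, 0, 0, 3.08, -2.1, 0, -1], [0, 0, 0, 3.08, -2.1, 0, -1], [0, 0, 0, 3.08, -2.1, 0, -1], [0, 0, 7, 0, 0, 0, -1]]
  ]
}}

```text
time_s: 31.4
position: [0.5305, -0.1024, 0.1333]
tcp_rot: [[0.875, 0.484, -0.002], [0.484, -0.875, 0.003], [-0.001, -0.003, -1.0]]
force: [-0.7, -0.9, -1.8]
opening: 0.154
```

Emit:
{"api": "send_rows", "payload": {
  "moves": [
    [[0, 0, 7, 0, 0, 0, -1], [0, 0, 6.8, 0, 0, 0, -1], [0, 0, 0, 0, 0, 0, -1], [0, 0, 0, 0, 0, 0, -1], [0, 0, 0, 0, 0, 0, -1]]
  ]
}}

```text
time_s: 31.9
position: [0.5305, -0.1072, 0.1338]
tcp_rot: [[0.965, 0.261, -0.001], [0.261, -0.965, 0.0], [-0.001, -0.001, -1.0]]
force: [-0.3, -0.3, -1.8]
opening: 0.158
```

Run:
```python
from h import *
im=capture("side");cv2.imwrite("pics/m1.png",cv2.resize(im[120:280,240:440],(750,600)))
go(.5307,-.1072,.055,15)
```

```text
t=31.9 p=[ 0.5306 -0.1072  0.1338] psi=15.1 open=0.16 F=[ 0.5 -0.4 -1.8] q=[-23.  31.  99.   0.  50.  52.] | turnz 0.1  dx 0.01 dy 0.00 dz 7.88 tilt 0.04
```

View pics/m1.png

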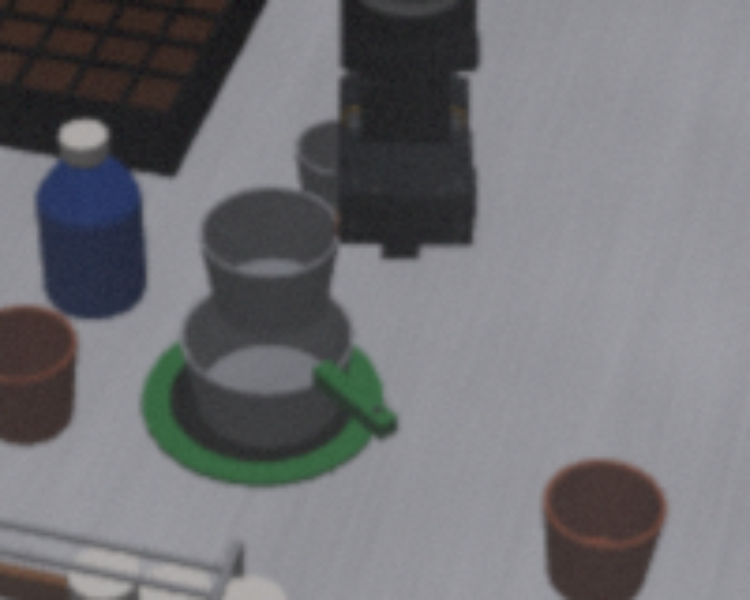

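Scoop m hangs level above the large cup. Lower, release, and go for scoop s.

Emit:
{"api": "send_rows", "payload": {
  "moves": [
    [[0, 0, 0, 0, 0, 2.5, -1], [0, 0, 0, 0, 0, 2.5, -1], [0, 0, 0, 0, 0, 1.5, -1], [0, 0, 0, 0, 0, 1, -1], [0, 0, 0, 0, 0, 0.4, -1]]
  ]
}}

```text
time_s: 32.45
position: [0.5303, -0.1071, 0.0542]
tcp_rot: [[0.966, 0.26, -0.002], [0.26, -0.966, 0.001], [-0.002, -0.001, -1.0]]
force: [-3.1, -0.0, 6.3]
opening: 0.156
```

Emit:
{"api": "send_rows", "payload": {
  "moves": [
    [[0, 0, 0, 0, 0, 0.2, -1], [0, 0, 0, 0, 0, 0, -1], [0, 0, 0, 0, 0, 0, 0.1], [0, 0, 0, 0, 0, 0, 0.1], [0, 0, 0, 0, 0, 0, 0.1]]
  ]
}}

```text
time_s: 32.95
position: [0.5317, -0.1076, 0.0536]
tcp_rot: [[0.966, 0.26, 0.002], [0.26, -0.966, -0.001], [0.002, 0.001, -1.0]]
force: [-0.0, -0.1, 0.2]
opening: 0.343
```

Emit:
{"api": "send_rows", "payload": {
  "moves": [
    [[0, 0, 0, 0, 0, 0, 0.1], [0, 0, 0, 0, 0, 0, 0.1], [0, 0, 0, 0, 0, -1, 0.1], [0, 0, 0, 0, 0, -4, 0.1], [0, 0, 0, 0, 0, -4, 0.1]]
  ]
}}

```text
time_s: 33.45
position: [0.5301, -0.1069, 0.1436]
tcp_rot: [[0.966, 0.26, -0.003], [0.26, -0.966, 0.001], [-0.002, -0.002, -1.0]]
force: [1.0, -0.3, -0.5]
opening: 0.548
```

Emit:
{"api": "send_rows", "payload": {
  "moves": [
    [[0, 0, 0, -3, 4, 0, 0.1], [0, 0, 0, -3, 4, 0, 0.1], [0, 0, -8, 0, 0, 0, 0.1], [0, 0, -8, 0, 0, 0, 0.1], [0, 0, -8, 0, 0, 0, 0.1]]
  ]
}}

```text
time_s: 33.95
position: [0.4935, -0.2008, 0.1438]
tcp_rot: [[0.774, 0.633, 0.001], [0.633, -0.774, -0.0], [0.0, 0.001, -1.0]]
force: [0.5, 0.1, -0.8]
opening: 0.547
```

Emit:
{"api": "send_rows", "payload": {
  "moves": [
    [[0, 0, -8, 0, 0, 0, 0.1], [0, 0, -8, 0, 0, 0, 0.1], [0, 0, -8.2, 0, 0, 0, 0.1], [0, 0, 0, 0, 0, 0, 0.1], [0, 0, 0, 0, 0, 0, 0.1]]
  ]
}}

```text
time_s: 34.45
position: [0.4938, -0.2001, 0.1435]
tcp_rot: [[0.453, 0.892, 0.0], [0.892, -0.453, -0.0], [-0.0, 0.001, -1.0]]
force: [-0.1, -0.2, 0.1]
opening: 0.548
```

Run:
```python
from h import *
ims={c:capture(c) for c in("top","side")}
for c,i in ims.items():
  cv2.imwrite(f"pics/{c}7.png",i)
  for n,L in handles(c,i).items():
    for q in L:
      if q[0][0]<.7 and -.5<q[0][1]<.1: print(c,n,q[0],q[1],"ends",q[0]+q[1]*q[2],q[0]+q[1]*q[3])
go(.577,-.3585,.14,63.2)
```

```text
top m [ 0.5332 -0.1084] [-0.9651 -0.2618] ends [ 0.5682 -0.0989] [ 0.4948 -0.1188]
side m [ 0.5324 -0.1152] [-0.9639 -0.2662] ends [ 0.5673 -0.1056] [ 0.4951 -0.1255]
side s [ 0.5862 -0.3493] [0.4326 0.9016] ends [ 0.5695 -0.3842] [ 0.6028 -0.3148]
 t=34.5 p=[ 0.4938 -0.2001  0.1433] psi=63.1 open=0.55 F=[ 0.3 -0.3  0.2] q=[-34.  30. 100.   0.  51.  -7.] | turnz -0.1  dx -10.39 dy 14.57 dz 0.33 tilt 0.02
```

Emit:
{"api": "send_rows", "payload": {
  "moves": [
    [[0, 0, 0, -2, 3, 0, 0.1], [0, 0, 0, -2, 3, 0, 0.1], [0, 0, 0, -2, 3, 0, 0.1], [0, 0, 0, -2, 3, 0, 0.1], [0, 0, 0, -2.3, 3, 0, 0.1]]
  ]
}}

```text
time_s: 35.05
position: [0.5819, -0.3604, 0.143]
tcp_rot: [[0.451, 0.892, -0.0], [0.892, -0.451, 0.0], [0.0, -0.0, -1.0]]
force: [0.2, -0.4, 0.5]
opening: 0.549
```

Emit:
{"api": "send_rows", "payload": {
  "moves": [
    [[0, 0, 0, 0, 0, 0, 0.1], [0, 0, 0, 0, 0, 3, 0.1], [0, 0, 0, 0, 0, 3, 0.1], [0, 0, 0, 0, 0, 0, 0.1], [0, 0, 0, 0, 0, 0, 0.1]]
  ]
}}

```text
time_s: 35.55
position: [0.5809, -0.3587, 0.0828]
tcp_rot: [[0.45, 0.893, -0.001], [0.893, -0.45, 0.001], [0.001, -0.002, -1.0]]
force: [-0.1, -0.7, 1.0]
opening: 0.549
```

Run:
```python
from h import *
im=capture("side")
for q in handles("side",im)["s"]: print(q[0],q[1],q[0]+q[1]*q[2],q[0]+q[1]*q[3])
cv2.imwrite("pics/s1.png",cv2.resize(im[110:270,270:470],(750,600)))
go(.5815,-.3595,.0445,63.2)
```

```text
[ 0.588  -0.3465] [0.421  0.9071] [ 0.5717 -0.3815] [ 0.602  -0.3163]
 t=35.6 p=[ 0.5818 -0.3596  0.0841] psi=63.2 open=0.55 F=[ 0.1 -0.5  0.4] q=[-41.  44.  79.   0.  57. -14.] | turnz 0.0  dx -0.01 dy -0.03 dz 3.96 tilt 0.07
```

View pics/s1.png

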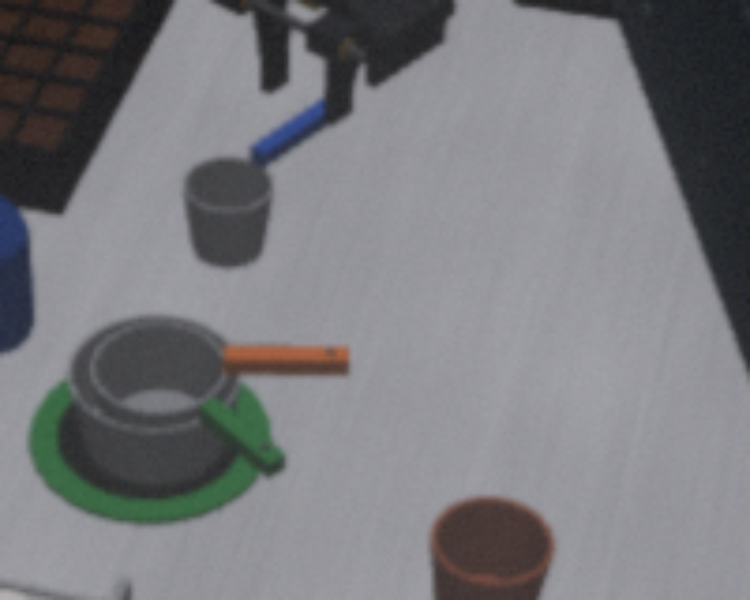

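Scoop m is seated level in l, with the orange and green handles fanned apart. The fingers straddle the blue handle.

Emit:
{"api": "send_rows", "payload": {
  "moves": [
    [[0, 0, 0, 0, 0, 2, 0.1], [0, 0, 0, 0, 0, 2, 0.1], [0, 0, 0, 0, 0, 0, 0.1], [0, 0, 0, 0, 0, 0, -1], [0, 0, 0, 0, 0, 0, -1]]
  ]
}}

```text
time_s: 36.1
position: [0.5824, -0.3604, 0.0452]
tcp_rot: [[0.45, 0.893, 0.003], [0.893, -0.45, -0.002], [-0.001, 0.003, -1.0]]
force: [0.1, 0.7, 0.4]
opening: 0.445
```

Emit:
{"api": "send_rows", "payload": {
  "moves": [
    [[0, 0, 0, 0, 0, 0, -1], [0, 0, 0, 0, 0, 0, -1], [0, 0, 0, 0, 0, 0, -1], [0, 0, 0, 0, 0, 0, -1], [0, 0, 0, 0, 0, 0, -1]]
  ]
}}

```text
time_s: 36.6
position: [0.5815, -0.3599, 0.0434]
tcp_rot: [[0.45, 0.893, 0.001], [0.893, -0.45, -0.001], [-0.0, 0.001, -1.0]]
force: [-1.2, 0.2, 1.4]
opening: 0.154
```

Emit:
{"api": "send_rows", "payload": {
  "moves": [
    [[0, 0, 0, 0, 0, 0, -1], [0, 0, 0, 0, 0, -1, -1], [0, 0, 0, 0, 0, -3, -1], [0, 0, 0, 0, 0, -4, -1], [0, 0, 0, 0, 0, -1.5, -1]]
  ]
}}

```text
time_s: 37.1
position: [0.5831, -0.3609, 0.1422]
tcp_rot: [[0.45, 0.893, 0.005], [0.893, -0.45, -0.004], [-0.002, 0.006, -1.0]]
force: [0.6, -0.1, 0.3]
opening: 0.157
```

Run:
```python
from h import *
a=np.radians(245);C=np.array([.6085,-.0875]);G=C+.08*np.array([np.cos(a),np.sin(a)]);print(G);go(*G,.14,65)
```

```text
[ 0.5747 -0.16  ]
 t=37.1 p=[ 0.5831 -0.3609  0.1422] psi=63.3 open=0.16 F=[ 0.6 -0.1  0.3] q=[-41.  40.  77.   0.  63. -14.] | turnz -1.7  dx 17.86 dy -9.25 dz 0.22 tilt 0.38
```

Emit:
{"api": "send_rows", "payload": {
  "moves": [
    [[0, 0, 0, 3.5, -1.98, 0, -1], [0, 0, 0, 3.5, -1.98, 0, -1], [0, 0, 0, 3.5, -1.98, 0, -1], [0, 0, 0, 3.5, -1.98, 0, -1], [0, 0, 0, 3.5, -1.98, 0, -1]]
  ]
}}

```text
time_s: 37.6
position: [0.5709, -0.157, 0.1376]
tcp_rot: [[0.45, 0.893, -0.001], [0.893, -0.45, 0.001], [0.0, -0.001, -1.0]]
force: [1.3, -0.2, -1.1]
opening: 0.159
```

Emit:
{"api": "send_rows", "payload": {
  "moves": [
    [[0, 0, 0, 0, 0, 0, -1], [0, 0, 0, 0, 0, 0, -1], [0, 0, 0, 0, 0, 2, -1], [0, 0, 0, 0, 0, 0, -1], [0, 0, 0, 0, 0, 0, -1]]
  ]
}}

```text
time_s: 38.1
position: [0.5714, -0.1598, 0.1176]
tcp_rot: [[0.451, 0.892, -0.001], [0.892, -0.451, 0.0], [-0.0, -0.001, -1.0]]
force: [0.1, 0.5, -0.5]
opening: 0.158
```

Run:
```python
from h import *
im=capture("side");cv2.imwrite("pics/s2.png",cv2.resize(im[120:280,240:440],(750,600)))
go(.5724,-.1589,.0575,63.2)
```

```text
t=38.1 p=[ 0.5718 -0.1599  0.1181] psi=63.2 open=0.16 F=[-0.4  0.4 -0.8] q=[-26.  36.  92.  -0.  52.   0.] | turnz -0.0  dx 0.11 dy 0.01 dz 6.06 tilt 0.02
```

View pics/s2.png

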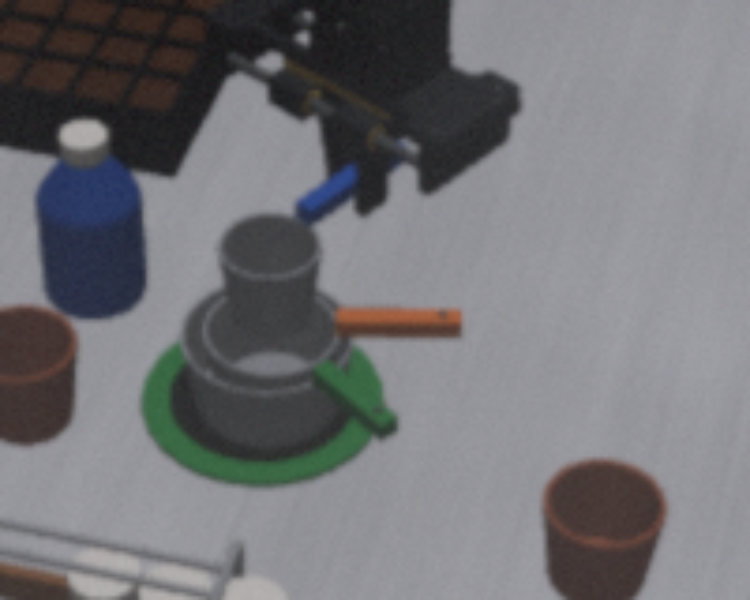

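Scoop s hangs level above the nest. Lower, release, and retreat.

Emit:
{"api": "send_rows", "payload": {
  "moves": [
    [[0, 0, 0, 0.1, 0, 2, -1], [0, 0, 0, 0, 0, 2, -1], [0, 0, 0, 0, 0, 1, -1], [0, 0, 0, 0, 0, 0.7, -1], [0, 0, 0, 0, 0, 0.4, -1]]
  ]
}}

```text
time_s: 38.65
position: [0.5723, -0.1584, 0.0571]
tcp_rot: [[0.45, 0.893, 0.0], [0.893, -0.45, -0.001], [-0.001, 0.0, -1.0]]
force: [-4.8, -6.3, 9.0]
opening: 0.157
```

Emit:
{"api": "send_rows", "payload": {
  "moves": [
    [[0, 0, 0, 0, 0, 0.15, -1], [0, 0, 0, 0, 0, 0, -1], [0, 0, 0, 0, 0, 0, 0.1], [0, 0, 0, 0, 0, 0, 0.1], [0, 0, 0, 0, 0, 0, 0.1]]
  ]
}}

```text
time_s: 39.15
position: [0.5725, -0.1579, 0.0559]
tcp_rot: [[0.45, 0.893, 0.001], [0.893, -0.45, -0.0], [0.0, 0.001, -1.0]]
force: [-0.2, 0.4, 1.0]
opening: 0.348
```

Emit:
{"api": "send_rows", "payload": {
  "moves": [
    [[0, 0, 0, 0, 0, 0, 0.1], [0, 0, 0, 0, 0, 0, 0.1], [0, 0, 0, 0, 0, -1, 0.1], [0, 0, 0, 0, 0, -4, 0.1], [0, 0, 0, 0, 0, -4, 0.1]]
  ]
}}

```text
time_s: 39.65
position: [0.5714, -0.1575, 0.1461]
tcp_rot: [[0.45, 0.893, -0.002], [0.893, -0.45, 0.001], [0.0, -0.003, -1.0]]
force: [1.0, -0.8, -0.1]
opening: 0.545
```

Emit:
{"api": "send_rows", "payload": {
  "moves": [
    [[0, 0, 0, -4, 0, 0, 0.1], [0, 0, 0, -4, 0, 0, 0.1], [0, 0, 0, -4, 0, 0, 0.1], [0, 0, 0, -4, 0, 0, 0.1], [0, 0, 0, -4, 0, 0, 0.1]]
  ]
}}

```text
time_s: 40.15
position: [0.4814, -0.3377, 0.1464]
tcp_rot: [[0.45, 0.893, 0.001], [0.893, -0.45, -0.001], [-0.0, 0.001, -1.0]]
force: [-0.0, -0.8, -0.2]
opening: 0.548
```

Run:
```python
from h import *
ims={c:capture(c) for c in("top","side")}
for c,i in ims.items():
  for n,L in handles(c,i,.071).items():
    for q in L:
      if q[0][0]<.7 and -.5<q[0][1]<.1: print(c,n,q[0],q[1],"ends",q[0]+q[1]*q[2],q[0]+q[1]*q[3])
  for l in lids(c,i):
    if .5<l[0][0]<.75 and .1<l[0][1]<.2: print(c,*l)
a=ims["top"][140:300,230:430];b=ims["side"][140:300,200:400]
cv2.imwrite("pics/f.png",np.hstack([cv2.resize(x,(400,320),interpolation=cv2.INTER_CUBIC) for x in(a,b)]))
for t in("pot_a","sprayer","label_block"): print(t,[(np.round(r["location"],3),round(r["p"],2)) for r in spot_in("top",t)])
go(.5724,-.1589,.0575,63.2)
```

```text
top l [ 0.5569 -0.1297] [-0.7658  0.643 ] ends [ 0.5724 -0.1427] [ 0.5412 -0.1165]
top m [ 0.5406 -0.1055] [-0.9657 -0.2597] ends [ 0.5672 -0.0984] [ 0.5121 -0.1132]
top m [0.3891 0.0118] [-0.7407  0.6718] ends [ 0.4118 -0.0088] [0.3668 0.0321]
top s [ 0.5837 -0.1416] [-0.4568 -0.8896] ends [ 0.5971 -0.1154] [ 0.5685 -0.1712]
side m [ 0.5323 -0.1097] [-0.9653 -0.2611] ends [ 0.5659 -0.1006] [ 0.4961 -0.1194]
side s [ 0.5785 -0.1595] [0.4505 0.8928] ends [ 0.5576 -0.201 ] [ 0.5965 -0.124 ]
side [0.643  0.1313] 264 [264.9811 268.2348]
side [0.7362 0.1591] 37 [218.5405 268.5676]
side [0.6348 0.1509] 67 [265.4925 275.7761]
side [0.5926 0.1516] 82 [284.7195 280.2439]
side [0.6741 0.1885] 249 [241.0884 284.9598]
pot_a [(array([ 0.767, -0.036,  0.03 ]), 0.88), (array([0.389, 0.021, 0.019]), 0.69), (array([ 0.741, -0.158,  0.088]), 0.33)]
sprayer [(array([ 0.741, -0.154,  0.088]), 0.84), (array([0.541, 0.134, 0.074]), 0.16)]
label_block [(array([0.69 , 0.376, 0.052]), 0.94), (array([ 0.588, -0.094,  0.063]), 0.68), (array([ 0.606, -0.057,  0.054]), 0.42), (array([0.39 , 0.019, 0.02 ]), 0.19)]
 t=40.4 p=[ 0.4819 -0.3361  0.1459] psi=63.2 open=0.55 F=[ 0.1  0.1 -0.1] q=[-46.  33.  92.   0.  55. -19.] | turnz 0.0  dx 19.90 dy 0.08 dz 8.84 tilt 0.03
```

View pics/f.png

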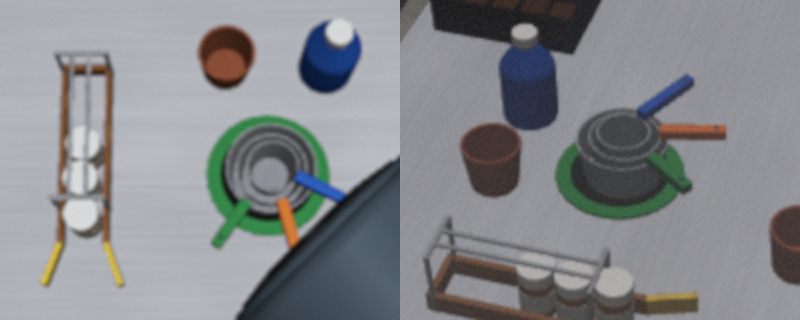

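The last picture shows the three cups nested concentrically on the mat with the handles fanned apart. Three jars stand in the rack, the bystanders are in place and the arm is clear.

```bash
python3 -c "
from rig import bot
print(bot.hand_in())"
```

```text
the job is handed in; nothing more can be done
None
```

I nested the three scoops on the mat, put the three white-lidded jars on the bench in the rack, and handed the job in at about 40 s. The hand-in reports no verdict, so everything below is from my own last checks.

**Scoops:** The final pictures show three concentric, level cups on the mat. The large cup's axis is within about 3 mm of the mat centre. Contact was felt at about the expected height as the middle and smallest cups were set down. The handles point at about 145°, 195° and 243°. The middle and small handle ends measured about 100 mm apart. The large-to-middle gap follows from the 50° I placed them at, roughly 100 mm. The final colour fit on the green handle was wrong because the arm hid part of the view, so I did not use it.

**Jars:** All three are upright and in single file between the rails. The last one is about 24 mm behind the mouth. The first jar was found about 34 mm short of where I let go of it, either from a slip or the announced knock, and the second jar pushed it the rest of the way. I left the yellow and purple look-alikes alone.

**Bystanders:** The bottle, the label block and the far pot read within 4 mm of where they started. The near pot read about 15 mm off, but the arm partly hid it and never went near it in the moves I made.

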